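# Centre-punch a caul on the screw press

### The job

Centre-punch the maple bar on the small screw press: slide the bar along the press table, without lifting it, until the pencilled cross in its ring sits right under the punch point with the bar square along the low fence, and let go of it. Then fit the loose crank handle onto the flatted spindle on top of the press, fully down on its collar, turn it clockwise to its stop so that the punch bears on the mark, and turn it all the way back; leave the handle on the spindle and the other things where they are.

Things in the scene. Friction and masses are not known exactly. Their poses are not given: they have to be found in the camera images.
- press: grey cast screw press fixed to the bench. Origin on the bench below the spindle axis; x to the back (column side), y to the left seen from the robot, z up. Base x -90 to +110 mm, y -170 to +80 mm; steel table top at z 20 mm. Column 42x44 mm centred at x +81 mm; head 50 mm wide in y, z 122 to 176 mm, reaches forward from it over the spindle axis
- press_fence (a point): middle of the front face, at the top edge, of the low steel fence on the table: a bar 8 mm high and 235 mm long along press y, its front face 23 mm behind the spindle axis. Frame as the press
- punch: pointed steel punch, 12 mm thick, hanging below the head on the spindle axis; sinks with the screw without turning. Its origin is not on it: use punch_point. It is sprung: it gives way upwards at 1.2 N plus 0.6 N per mm, so turning to the stop is harmless
- punch_point (a point): the point of the punch, always on the spindle axis; 68 mm above the bench (10 mm above the maple bar) with the screw fully up
- spindle (a joint): turn of the press screw in rad: 0 fully up, 1.45 at its lower stop, growing clockwise seen from above. Lowers punch, collar and shaft together by 10 mm per rad: the punch meets the bar at about 1.0 and presses about 3.6 N at 1.4. Friction 0.25 N m (3 N at the knob): it stays where left, and over 25 N straight down on it can drive it down
- spindle_seat (a point): centre of the top face of the spindle's collar (40 mm across), 200 mm above the bench with the screw up. From it rises the D-shaped shaft, 24 mm thick, 36 mm tall, top 7 mm tapered, with one flat 6.5 mm from the axis on this frame's +x side (z up). Turns with the spindle; at joint 0 its x points to press -y (right)
- handle_hub (a point): centre, half-way up, of the hub of the loose dark steel crank handle: 46 mm across, 32 mm high, standing on the bench, with a D bore right through, 1 mm clear of the shaft all round. z up, x along the arm to the knob; the bore's flat is on the +x side, so it seats only with its x along the x of spindle_seat. Grasp across its free +-y sides. 0.25 kg
- handle_foot (a point): centre of the underside of the handle's hub, 16 mm below handle_hub, same frame; meets spindle_seat when fully seated. A balance ball, 30 mm across, sits 48 mm from the hub axis at -x
- handle_knob (a point): on the axis of the upright round wooden knob at the end of the handle's arm: 85 mm along x from the hub axis and 55 mm above the hub's underside. Knob 23 mm thick, from 27 to 75 mm above the underside, standing on the 12 mm thick arm; does not spin on it. Handle and spindle have 0.2 to 0.3 rad of play each way
- caul_centre (a point): centre (half-way up) of the bar: maple, 44 wide (x) x 200 long (y) x 38 mm high, 0.27 kg, lying loose on the press table under the head, its long end sticking out to the right
- caul_mark (a point): the pencilled cross in a 10 mm ring on top of the bar, on its centre line, 40 mm from the centre along the bar's +y (60 mm from its left end). With the bar touching the fence it is 1 mm behind the spindle axis
- sanding_block: cork sanding block, 46x90x27 mm, a bystander; origin at the centre of its underside
- pin_tin: open round brass tin, 65 mm across, 28 mm high, a bystander; origin at the centre of its underside
- varnish_jar: glass varnish jar with dark cap, 64 mm across, 76 mm high, a bystander; origin at the centre of its underside
- spool_clamp: small upright turned wooden clamp with wing nut, 35 mm across, 68 mm high, a bystander; origin at the centre of its underside
- rosin_cake: round cake of rosin, 45 mm across, 16 mm high, a bystander; origin at the centre of its underside

How it is judged:
By the outcome, as a careful person would: the job done as asked, in the order asked, and still so for the second after the job is handed in, with the robot touching nothing.
It also fails if it takes over 72 s, if anything falls off the work surface, if the arm or the gripper's body presses on something with over 40 N, if the wrist force passes 120 N, or if a joint passes its speed limit or range.

### The arm

A 6-joint arm with a two-finger parallel gripper is mounted at the origin on a cart in front of the work surface, level with it; the furniture and walls round the work are solid. World frame = base frame: x ahead of the robot, y to its left, z up, the work surface at z = 0. Lengths are in m, angles in rad, forces in N, time in s.
With the tool pointing down it reaches from about 0.35 to 0.775 m from the base axis. Payload 5.5 kg.
Tool frame: the origin (TCP) lies midway between the tips of the shut fingers; the grasp point (between the pads) lies 19 mm behind it; z points along the fingers, x is the direction in which the jaws open and shut, and the axes are right-handed (so a half turn about z gives the same grasp; the last joint's range is limited). The gripper opens to 85 mm and grips with 20 to 120 N. Pads are 22 mm wide; open, the fingers measure 114 mm over their backs; the gripper's body (76 mm by 85 mm) begins 54 mm behind the grasp point. The pads swing forward as they close: fully open they stand 13 mm farther back than shut.
Start: joints at [1.078, 0.313, 0.046, 1.304, 0, 1.431], TCP at [0.199, 0.54, 0.231] pointing down, gripper open.
Joint ranges: [-2.76, 2.76], [-0.86, 1.69], [-1.03, 1.26], [-2.2, 2.34], [-1.47, 1.5], [-3.14, 3.14]. Speed limits (rad/s): [2.57, 2.57, 3.14, 3.14, 3.14, 3.14].

### API

Orientations are given as a 3x3 rotation matrix whose columns are the frame's x, y, z axes.
In Python, from station import read_state, vision, ticket gives the robot as it stands. The module is installed in compiled form; this text tells all that it offers.
- The arm moves only by the tool send_rows, never from a script. Its argument "motion" is a list of rows, each a list of 3 entries, a list of its own where there are three numbers: the shift along the tool's x, y, z in m, then the turn about the tool's z in rad, then the finger opening in m, from 0 to 0.0854. In form: [[[tx, ty, tz], roll, jaw], ...]. A call has 1 to 20 rows; each row is the pose to reach, as a shift and turn from the pose commanded when the call began, along the tool's axes at that moment; what a row does not reach only later rows make up. A row lasts 1/10 s, in which the tool goes at most 50 mm and 8.59 degrees, less where a joint would pass 70% of its speed; a pose out of reach is approached as far as the arm can. A call with a gripper value outside its range is refused whole. The fingers move at their own pace and stop on an object; "squeeze" is the grip in N (left out, the last holds). Time passes only in rows, so rows that repeat a pose let the fingers close. It gives the time, the measured TCP pose, the force and the opening at its end, in the units of the state.
- read_state(): the state, without advancing time (a new reading comes with each control period).
- vision.grab_frame(name): name is "side" or "top"; returns the picture (420x560x3 uint8, red, green, blue); there is no depth.
- vision.get_calibration(name): a dict with "fx", "fy", "cx", "cy" (pixels), "cam_to_world" (4x4, takes a point from camera to world coordinates). Camera axes: x right, y up, looking along -z (the intrinsics and any distortion apply to the point x, -y, -z); pixel columns grow to the right and rows downward; lengths in m; the calibration is good to about 2 mm. A picture is of the moment at which its call begins. get_calibration takes no time and is no camera call.
- ticket.job_done(): hands the job in, once; it reports no verdict.
The state is a dict: "clock": time; "joints": joint angles; "qvel": joint speeds; "tau": joint torques, N m; "tcp_pos": TCP position; "tcp_rot": TCP orientation; "ft_force": force on the tool from outside, world axes, zero at the start; "torque": the same for the moment, N m; "gripper_width": opening from 0.0 (shut) to 1.0 (fully open).
Only numpy, scipy, OpenCV 4.12 (cv2) and the standard library are available. Lean on these libraries where they do the work, as an engineer would, in place of code of your own. Each camera call takes 0.05 s, during which the arm holds its last target.

## Working session

There is one attempt and no reset: what is moved stays moved. The work goes in short steps, Python scripts to look and compute and a tool call to move; the robot and the scene stay as the last step left them, time stands still between calls to the robot, and variables do not carry over. Pictures are saved under pics/ and viewed, and the job is handed in when it is done.

Besides the shell and the picture viewer there is one more tool, called after "Request:" by a JSON object that holds its "op" and its "data". send_rows: Moves the arm, as the interface text tells. Its arguments: {"type":"object","properties":{"motion":{"type":"array"},"squeeze":{"type":"number"}},"required":["motion"]}

```bash
mkdir -p pics; python3 - <<'E'
from station import read_state, vision
import cv2
for n in ("side","top"):
    im=vision.grab_frame(n); cv2.imwrite(f"pics/{n}0.png",im[:,:,::-1])
    print(n,{k:(v.tolist() if hasattr(v,'tolist') else v) for k,v in vision.get_calibration(n).items()})
print(read_state())
E
```

```text
side {'fx': 406.0397350087871, 'fy': 406.0397350087871, 'cx': 280.52506643016227, 'cy': 215.50454557691302, 'cam_to_world': [[0.889730122444093, 0.16151253422527526, -0.4269590267270954, 0.09766902193624598], [-0.45630302992232724, 0.3412200263163782, -0.8218007292065115, -0.9783973497176285], [0.012955851933511895, 0.926003560969816, 0.3772923945322745, 0.5701735643864527], [0.0, 0.0, 0.0, 1.0]]}
top {'fx': 430.09442386363554, 'fy': 430.09442386363554, 'cx': 277.6748696133961, 'cy': 202.41642677933166, 'cam_to_world': [[-0.005477002300947202, 0.9979638882469534, -0.06354589051085557, 0.47400746175748043], [-0.9999814080193608, -0.005636264354540103, -0.0023272601364016056, -0.09947454927922543], [-0.002680683012249359, 0.06353196265776748, 0.997976203954503, 1.1647995893536147], [0.0, 0.0, 0.0, 1.0]]}
{'clock': 0.1, 'joints': array([1.07841061e+00, 3.13939944e-01, 4.50968236e-02, 1.30361854e+00,
       1.37809353e-06, 1.43118674e+00]), 'qvel': array([-0.00041868, -0.00155308,  0.00229113, -0.00066978, -0.00029556,
        0.00044687]), 'tau': array([ 2.12931620e-03, -4.81728137e+01,  2.99242312e+01,  1.26943958e-02,
       -1.56245114e-04, -3.17110118e-05]), 'tcp_pos': array([0.1984587 , 0.53917452, 0.23049146]), 'tcp_rot': array([[ 3.45503657e-01,  9.38417072e-01, -7.88465403e-04],
       [ 9.38415955e-01, -3.45504478e-01, -1.46685053e-03],
       [-1.64893591e-03, -2.33106291e-04, -9.99998613e-01]]), 'ft_force': array([ 0.23399592, -0.12954364,  0.22649738]), 'torque': array([0.00603913, 0.05801701, 0.01712572]), 'gripper_width': 1.0015846599539528}
```

View pics/side0.png

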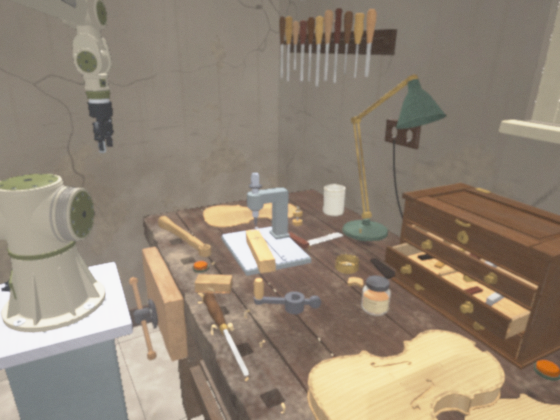

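View pics/top0.png

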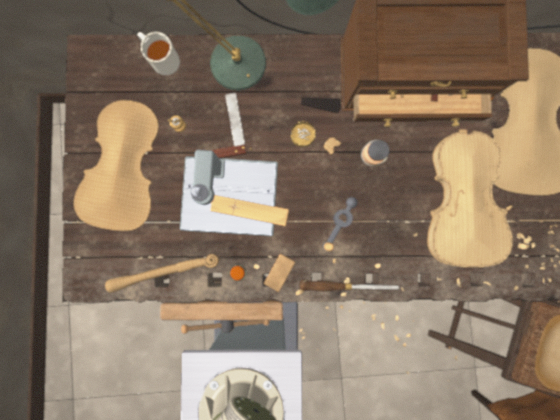

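```bash
python3 - <<'E'
import cv2
t=cv2.imread("pics/top0.png"); s=cv2.imread("pics/side0.png")
cv2.imwrite("pics/t_press.png",cv2.resize(t[140:245,170:300],None,fx=6,fy=5.7,interpolation=cv2.INTER_CUBIC)) if 0 else None
cv2.imwrite("pics/t_press.png",cv2.resize(t[145:245,170:300],None,fx=6,fy=6,interpolation=cv2.INTER_CUBIC))
cv2.imwrite("pics/t_handle.png",cv2.resize(t[190:255,310:370],None,fx=9,fy=9,interpolation=cv2.INTER_CUBIC))
cv2.imwrite("pics/s_press.png",cv2.resize(s[165:275,210:320],None,fx=5.4,fy=5.4,interpolation=cv2.INTER_CUBIC))
cv2.imwrite("pics/s_handle.png",cv2.resize(s[270:330,245:330],None,fx=9,fy=9,interpolation=cv2.INTER_CUBIC))
E
```

```text
(no output)
```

View pics/t_press.png

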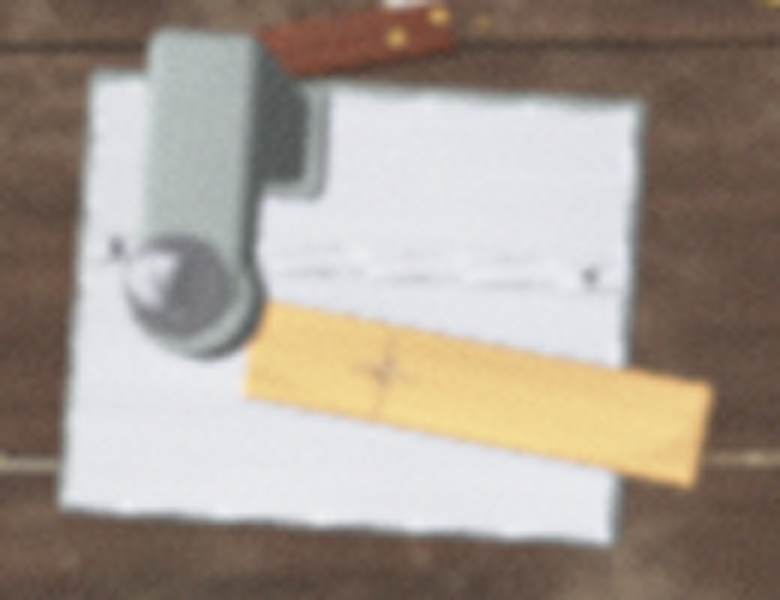

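View pics/t_handle.png

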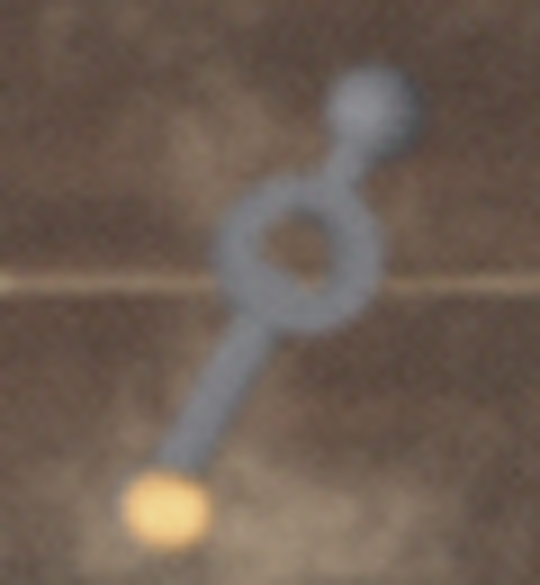

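View pics/s_press.png

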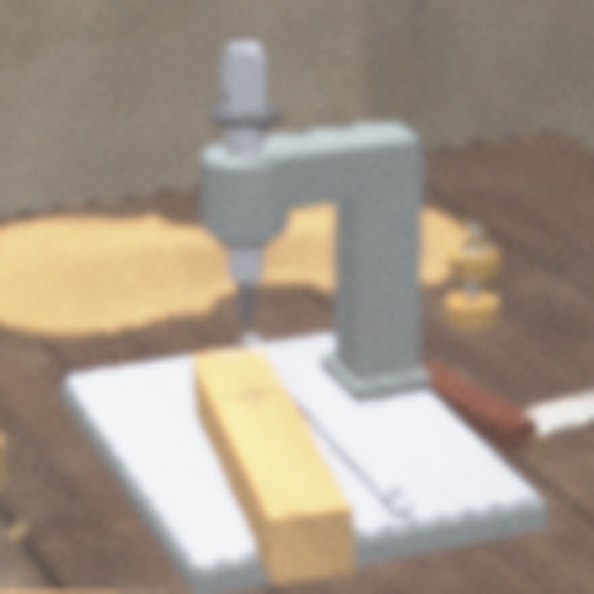

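View pics/s_handle.png

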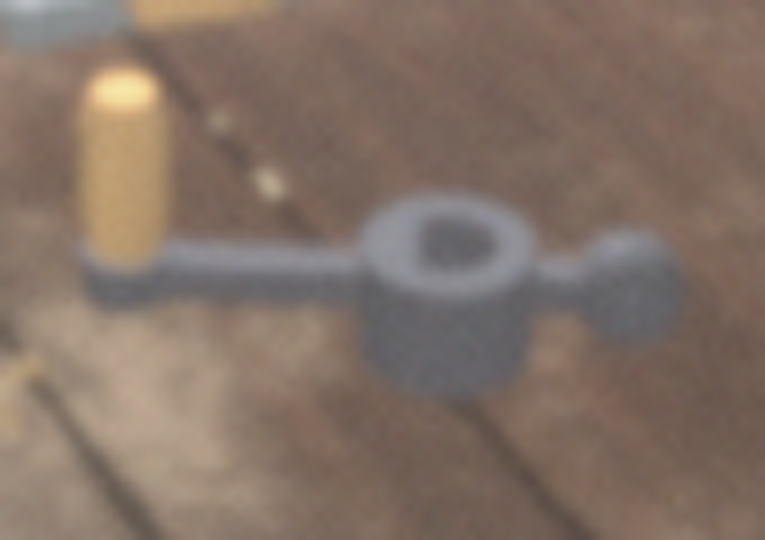

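```bash
cat > h.py <<'E'
import numpy as np, cv2
from station import read_state, vision
from scipy.optimize import least_squares
from scipy.ndimage import map_coordinates
C={n:vision.get_calibration(n) for n in("side","top")}
def proj(n,P):
    c=C[n];M=np.array(c["cam_to_world"]);P=np.atleast_2d(P)
    q=(P-M[:3,3])@M[:3,:3]
    return np.stack([c["cx"]+c["fx"]*q[:,0]/-q[:,2], c["cy"]-c["fy"]*q[:,1]/-q[:,2]],1)
def unproj(n,uv,z):
    c=C[n];M=np.array(c["cam_to_world"]);uv=np.atleast_2d(uv)
    d=np.stack([(uv[:,0]-c["cx"])/c["fx"],-(uv[:,1]-c["cy"])/c["fy"],-np.ones(len(uv))],1)@M[:3,:3].T
    return M[:3,3]+d*((z-M[2,3])/d[:,2])[:,None]
def T(p,P):
    x,y,a=p[:3];c,s=np.cos(a),np.sin(a);P=np.atleast_2d(P)
    return np.stack([x+c*P[:,0]-s*P[:,1],y+s*P[:,0]+c*P[:,1],P[:,2]],1)
def grab(n,tag):
    im=vision.grab_frame(n);cv2.imwrite(f"pics/{tag}.png",im[:,:,::-1]);return im
def load(f): return cv2.imread(f"pics/{f}.png")[:,:,::-1]
def edgefit(ims,segs,p0,rng=5,iters=6,verb=True,wgray=(1,1,1)):
    """segs: list of (cam, A, B) in object frame. fits x,y,yaw"""
    p=np.array(p0,float)
    for it in range(iters):
        r=max(2,rng-it)
        obs=[]
        for k,(n,A,B) in enumerate(segs):
            g=cv2.GaussianBlur((ims[n].astype(float)@np.array(wgray))/sum(wgray),(0,0),.8)
            N=25;t=np.linspace(.06,.94,N)[:,None]
            P=np.array(A)*(1-t)+np.array(B)*t
            uv=proj(n,T(p,P));d=uv[-1]-uv[0];d/=np.linalg.norm(d);nn=np.array([-d[1],d[0]])
            o=np.arange(-r-1,r+1.01,.25)
            X=uv[:,None,:]+o[None,:,None]*nn
            v=map_coordinates(g,[X[...,1],X[...,0]],order=1,mode='nearest')
            v=cv2.blur(v,(1,3))
            gr=np.abs(np.gradient(v,axis=1))[:,4:-4];oo=o[4:-4]
            j=gr.argmax(1);w=gr.max(1)
            for i in range(N):
                if w[i]>1.2: obs.append((n,P[i],uv[i]+oo[j[i]]*nn,nn,k))
        def res(q):
            out=[]
            for n in ims:
                S=[o for o in obs if o[0]==n]
                if S:
                    uv=proj(n,T(q,np.array([o[1] for o in S])))
                    out.append(((uv-np.array([o[2] for o in S]))*np.array([o[3] for o in S])).sum(1))
            return np.concatenate(out)
        p=least_squares(res,p,loss='soft_l1',f_scale=.4).x
    if verb:
        ks=np.concatenate([[o[4] for o in obs if o[0]==n] for n in ims]);rr=res(p)
        print("pose",p.round(4),"res per seg",[(k,int((ks==k).sum()),round(float(np.median(rr[ks==k])),2)) for k in sorted(set(ks))])
    return p
def rect(x0,x1,y0,y1,z): return [(x0,y0,z),(x1,y0,z),(x1,y1,z),(x0,y1,z)]
def overlay(n,im,lines,box,f,tag):
    x0,y0,x1,y1=box
    o=cv2.resize(im[y0:y1,x0:x1,::-1],None,fx=f,fy=f,interpolation=cv2.INTER_CUBIC)
    for L,col in lines:
        uv=((proj(n,np.array(L))-[x0,y0]+.5)*f-.5)
        cv2.polylines(o,[np.round(uv*16).astype(int).reshape(-1,1,2)],False,col,1,cv2.LINE_AA,4)
    cv2.imwrite(f"pics/{tag}.png",o)
def circ(c,r,z): a=np.linspace(0,2*np.pi,49);return np.stack([c[0]+r*np.cos(a),c[1]+r*np.sin(a),0*a+z],1)
E
python3 - <<'E'
from h import *
ims={"top":load("top0"),"side":load("side0")}
c=np.array([[92,72],[642,100],[612,542],[62,508]])/6+[170,145]
P=unproj("top",c,.02);print(P)
ob=np.array([[.11,.08],[.11,-.17],[-.09,-.17],[-.09,.08]])
r=least_squares(lambda p:(T(p,np.c_[ob,0*ob[:,0]])[:,:2]-P[:,:2]).ravel(),[.47,.05,0]);print(r.x,r.fun.round(4))
R=rect(-.09,.11,-.17,.08,.02)
E=[(R[i],R[(i+1)%4]) for i in range(4)]
for sel in (["top"],["side"],["top","side"]):
    segs=[(n,a,b) for n in sel for a,b in E]
    p=edgefit({n:ims[n] for n in sel},segs,r.x)
Pp=p
# bar
cb=np.array([[265,300],[712,382],[690,488],[248,397]])/6+[170,145]
Q=unproj("top",cb,.058);ob=np.array([[.022,.1],[.022,-.1],[-.022,-.1],[-.022,.1]])
r=least_squares(lambda p:(T(p,np.c_[ob,0*ob[:,0]])[:,:2]-Q[:,:2]).ravel(),[.47,.0,0]);print(r.x,r.fun.round(4))
R=rect(-.022,.022,-.1,.1,.058);E=[(R[i],R[(i+1)%4]) for i in range(4)]
for sel in (["top"],["side"],["top","side"]):
    p=edgefit({n:ims[n] for n in sel},[(n,a,b) for n in sel for a,b in E],r.x,rng=3,wgray=(0,0,1))
Pb=p
np.save("pp.npy",Pp);np.save("pb.npy",Pb)
L=[]
g=(0,0,255)
def cl(p,R): return T(p,np.array(R+[R[0]]))
L+=[(cl(Pp,rect(-.09,.11,-.17,.08,.02)),g),(cl(Pp,rect(.06,.102,-.022,.022,.02)),g),(cl(Pp,rect(.023,.031,-.1625,.0725,.028)),(0,255,0)),
 (T(Pp,circ((0,0),.02,.2)),(255,0,0)),(T(Pp,circ((0,0),.012,.236)),(255,0,255)),(T(Pp,[[-.02,-.025,.176],[.1,-.025,.176],[.1,.025,.176],[-.02,.025,.176]]),g),
 (T(Pp,[[0,0,.068],[0,0,.236]]),g),
 (cl(Pb,rect(-.022,.022,-.1,.1,.058)),(0,160,0)),(T(Pb,circ((0,.04),.005,.058)),g)]
overlay("top",ims["top"],L,(170,145,300,245),6,"ov_t1")
overlay("side",ims["side"],L,(210,165,320,275),5.4,"ov_s1")
E
```

```text
[[ 0.67057118  0.15062086  0.02      ]
 [ 0.65647744 -0.09559412  0.02      ]
 [ 0.45944048 -0.08126278  0.02      ]
 [ 0.475786    0.16232641  0.02      ]]
[ 0.55845541  0.07956817 -0.06373925] [ 0.0028  0.0018  0.0009 -0.0015 -0.0016 -0.0031 -0.0021  0.0028]
pose [ 0.5598  0.0805 -0.0705] res per seg [(np.int64(0), 22, 1.28), (np.int64(1), 20, 0.75), (np.int64(2), 25, 0.72), (np.int64(3), 25, 0.49)]
pose [ 0.5579  0.0778 -0.0691] res per seg [(np.int64(0), 19, 0.24), (np.int64(1), 20, 0.75), (np.int64(2), 25, 0.25), (np.int64(3), 25, 0.24)]
pose [ 0.5587  0.0795 -0.0697] res per seg [(np.int64(0), 21, 1.57), (np.int64(1), 20, 0.46), (np.int64(2), 25, 0.23), (np.int64(3), 25, 0.79), (np.int64(4), 19, -0.23), (np.int64(5), 20, 0.98), (np.int64(6), 25, 0.48), (np.int64(7), 25, 0.01)]
[ 0.5246124  -0.02483601 -0.19744095] [ 0.0012  0.0019 -0.0016 -0.0021  0.0006 -0.0032 -0.0002  0.0034]
pose [ 0.5261 -0.021  -0.1995] res per seg [(np.int64(0), 25, -0.0), (np.int64(1), 24, 0.01), (np.int64(2), 25, -0.5), (np.int64(3), 25, -0.0)]
pose [ 0.5201 -0.0215 -0.235 ] res per seg [(np.int64(0), 25, -0.24), (np.int64(1), 25, -1.26), (np.int64(2), 25, -0.5), (np.int64(3), 25, -1.24)]
pose [ 0.5257 -0.0212 -0.1948] res per seg [(np.int64(0), 25, 0.01), (np.int64(1), 25, -0.0), (np.int64(2), 25, -0.51), (np.int64(3), 25, 0.25), (np.int64(4), 25, -0.25), (np.int64(5), 25, 0.74), (np.int64(6), 25, -0.5), (np.int64(7), 25, 0.24)]
```

View pics/ov_t1.png

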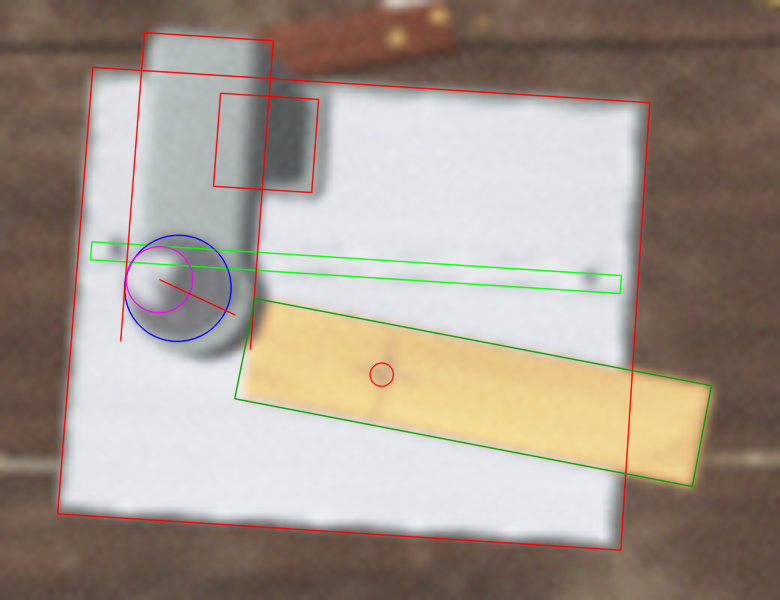

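View pics/ov_s1.png

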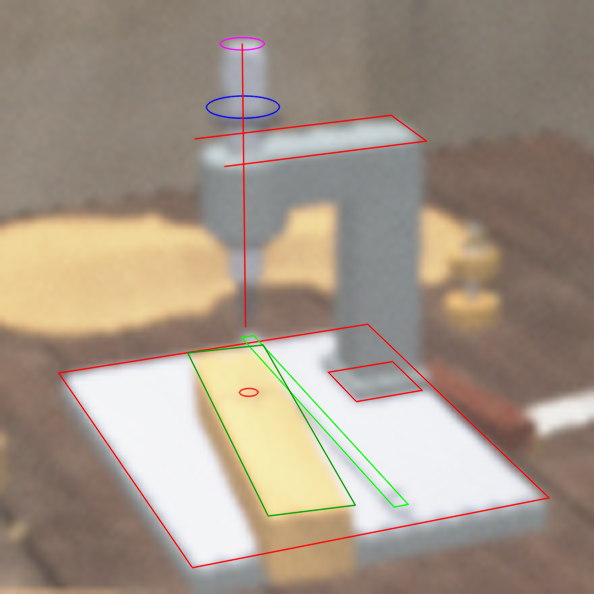

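```bash
cat >> h.py <<'E'
def rel(wps):
    s=read_state();R=np.array(s["tcp_rot"]);p=np.array(s["tcp_pos"]);a=np.arctan2(R[1,0],R[0,0])
    for x,y,z,ang in wps:
        d=R.T@(np.array([x,y,z])-p); roll=-(ang-a)
        roll=(roll+np.pi)%(2*np.pi)-np.pi
        print("shift",d.round(4).tolist(),"roll",round(roll,4))
E
python3 - <<'E'
from h import *
Pb=np.array([.526,-.0215,-.198])
g=T(Pb,[[0,-.065,0]])[0];print(g)
rel([(.36,.25,.23,.5),(g[0],g[1],.16,-.198),(g[0],g[1],.036,-.198)])
Pp=np.array([.5585,.0785,-.070])
m=unproj("top",np.array([[384,372]])/6+[170,145],.058)[0];print("mark",m, T(Pb,[[0,.04,.058]]))
E
```

```text
[ 0.51321393 -0.08523003  0.        ]
shift [-0.2156, 0.2515, 0.0008] roll 0.718
shift [-0.4771, 0.5111, 0.0712] roll 1.416
shift [-0.4769, 0.5112, 0.1952] roll 1.416
mark [0.53328027 0.01574455 0.058     ] [[0.53386835 0.01771848 0.058     ]]
```

Request:
{"op": "send_rows", "data": {"motion": [[[-0.03,0.035,0],0.1,0.0854],[[-0.06,0.07,0],0.2,0.0854],[[-0.09,0.105,0],0.3,0.0854],[[-0.12,0.14,0],0.4,0.0854],[[-0.15,0.175,0],0.5,0.0854],[[-0.18,0.21,0],0.6,0.0854],[[-0.21,0.245,0],0.72,0.0854],[[-0.24,0.275,0.005],0.82,0.0854],[[-0.27,0.305,0.01],0.92,0.0854],[[-0.3,0.335,0.02],1.02,0.0854],[[-0.33,0.365,0.03],1.12,0.0854],[[-0.36,0.395,0.04],1.22,0.0854],[[-0.39,0.425,0.05],1.32,0.0854],[[-0.42,0.455,0.06],1.416,0.0854],[[-0.45,0.485,0.07],1.416,0.0854],[[-0.477,0.511,0.0712],1.416,0.0854],[[-0.477,0.511,0.0712],1.416,0.0854],[[-0.477,0.511,0.0712],1.416,0.0854]], "squeeze": 20}}

```text
clock: 1.9
tcp_pos: [0.5129, -0.085, 0.1594]
tcp_rot: [[0.98, -0.199, -0.002], [-0.199, -0.98, 0.001], [-0.002, -0.001, -1.0]]
ft_force: [-0.8, 0.6, -0.2]
gripper_width: 1.002
```

```bash
python3 - <<'E'
from h import *
s=read_state();print(s["tcp_pos"],s["tcp_rot"],s["joints"],s["clock"])
ims={n:grab(n,n+"1") for n in("top","side")}
for n in ims: print(proj(n,s["tcp_pos"]))
u=proj("top",s["tcp_pos"])[0].astype(int);v=proj("side",s["tcp_pos"])[0].astype(int)
a=cv2.resize(ims["top"][140:250,170:310,::-1],None,fx=5.5,fy=5.5,interpolation=cv2.INTER_CUBIC);cv2.imwrite("pics/t1z.png",a)
a=cv2.resize(ims["side"][165:275,210:320,::-1],None,fx=5.4,fy=5.4,interpolation=cv2.INTER_CUBIC);cv2.imwrite("pics/s1z.png",a)
E
```

```text
[ 0.51293165 -0.08504026  0.15936429] [[ 9.80084289e-01 -1.98574952e-01 -1.66559047e-03]
 [-1.98573521e-01 -9.80085499e-01  9.86121411e-04]
 [-1.82824007e-03 -6.35739939e-04 -9.99998127e-01]] [-3.19019544e-01  2.42450216e-01 -2.29051752e-01  1.10118519e+00
  4.13976395e-04  1.45167955e+00] 1.9
[[272.56458924 213.15425339]]
[[263.96594745 218.74439169]]
```

View pics/t1z.png

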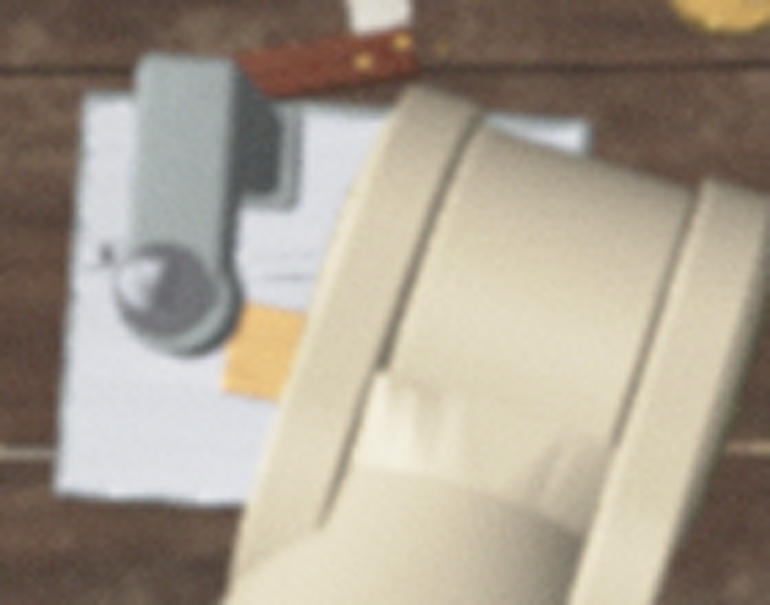

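View pics/s1z.png

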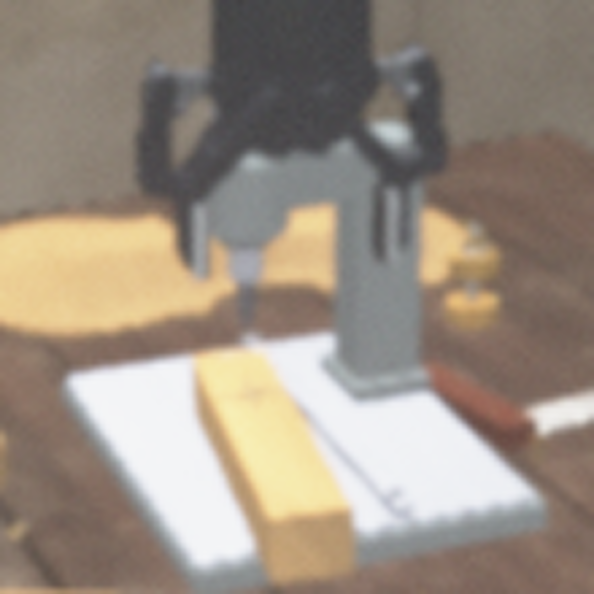

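Request:
{"op": "send_rows", "data": {"motion": [[[0,0,0.04],0,0.0854],[[0,0,0.08],0,0.0854],[[0,0,0.105],0,0.0854],[[0,0,0.12],0,0.0854],[[0,0,0.127],0,0.07],[[0,0,0.127],0,0.055],[[0,0,0.127],0,0.045],[[0,0,0.127],0,0.04],[[0,0,0.127],0,0.04],[[0,0,0.127],0,0.04],[[0,0,0.127],0,0.04]], "squeeze": 25}}

```text
clock: 3.1
tcp_pos: [0.5142, -0.0844, 0.0343]
tcp_rot: [[0.981, -0.196, 0.002], [-0.196, -0.981, 0.0], [0.002, -0.001, -1.0]]
ft_force: [-1.8, 3.1, 5.9]
gripper_width: 0.51
```

```bash
python3 - <<'E'
from h import *
s=read_state();print(s["tcp_pos"],s["gripper_width"]*.0854,s["ft_force"],s["torque"])
im=grab("side","s2")
R=rect(-.022,.022,-.1,.1,.058)
p=edgefit({"side":im},[("side",R[2],R[3]),("side",R[3],R[0]),("side",R[1],R[2])],[.526,-.0215,-.198],rng=3,wgray=(0,0,1))
a=cv2.resize(im[165:275,210:320,::-1],None,fx=5.4,fy=5.4,interpolation=cv2.INTER_CUBIC);cv2.imwrite("pics/s2z.png",a)
E
```

```text
[ 0.51416403 -0.08438784  0.03428515] 0.04354965279255666 [-1.82733774  3.05100521  5.86151159] [0.5692773  0.26686952 0.05727586]
pose [ 0.524 -0.021 -0.206] res per seg [(np.int64(0), 17, 0.27), (np.int64(1), 24, -0.25), (np.int64(2), 18, -0.4)]
```

View pics/s2z.png

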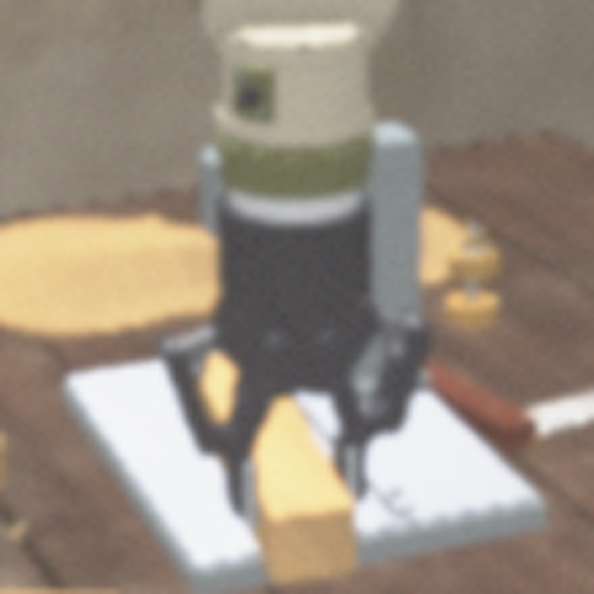

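Request:
{"op": "send_rows", "data": {"motion": [[[0.002,-0.006,0],-0.012,0.04],[[0.004,-0.014,0],-0.025,0.04],[[0.007,-0.023,0],-0.042,0.04],[[0.01,-0.032,0],-0.06,0.04],[[0.013,-0.041,0],-0.077,0.04],[[0.016,-0.05,0],-0.095,0.04],[[0.019,-0.059,0],-0.112,0.04],[[0.0205,-0.064,0],-0.122,0.04],[[0.0214,-0.067,0],-0.127,0.04],[[0.0214,-0.067,0],-0.127,0.04],[[0.0214,-0.067,0],-0.127,0.04]]}}

```text
clock: 4.25
tcp_pos: [0.5488, -0.024, 0.0343]
tcp_rot: [[0.997, -0.071, 0.002], [-0.071, -0.997, -0.002], [0.003, 0.002, -1.0]]
ft_force: [-1.1, -2.6, 5.9]
gripper_width: 0.509
```

```bash
python3 - <<'E'
from h import *
s=read_state();print(s["tcp_pos"],s["gripper_width"]*.0854,s["ft_force"],s["torque"],np.arctan2(s["tcp_rot"][1,0],s["tcp_rot"][0,0]))
im=grab("side","s3"); it=grab("top","t3")
a=cv2.resize(im[165:275,210:320,::-1],None,fx=5.4,fy=5.4,interpolation=cv2.INTER_CUBIC);cv2.imwrite("pics/s3z.png",a)
a=cv2.resize(it[140:250,170:310,::-1],None,fx=5.5,fy=5.5,interpolation=cv2.INTER_CUBIC);cv2.imwrite("pics/t3z.png",a)
E
```

```text
[ 0.54877325 -0.02400826  0.03431971] 0.04345701155427569 [-1.05448944 -2.61230114  5.93999191] [-0.38404984  0.25443776  0.16642246] -0.07110036185756752
```

View pics/s3z.png

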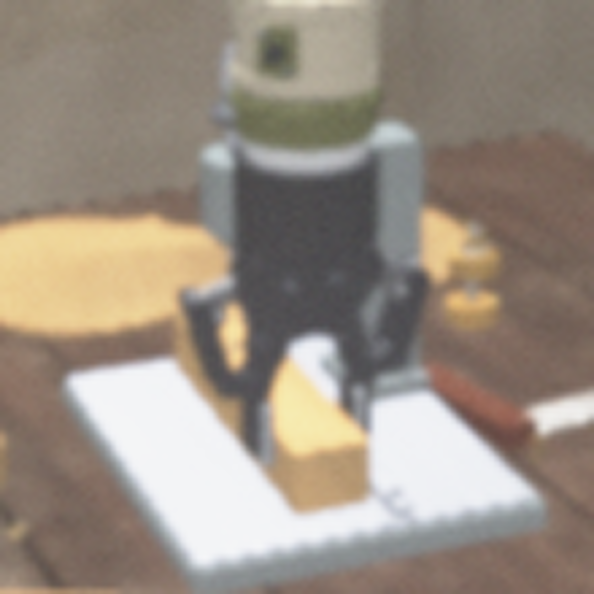

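View pics/t3z.png

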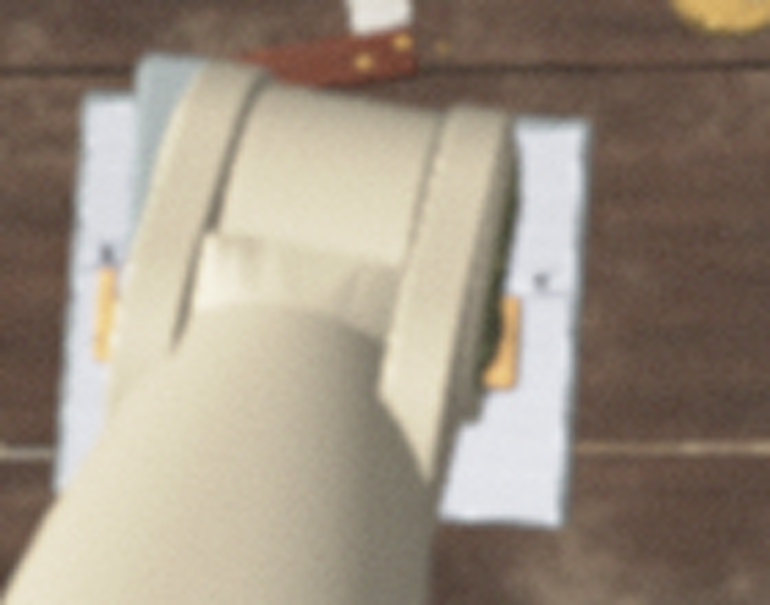

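Request:
{"op": "send_rows", "data": {"motion": [[[0.001,0,0],0,0.04],[[0.002,0,0],0,0.04],[[0.003,0,0],0,0.04],[[0.003,0,0],0,0.04]]}}

```text
clock: 4.75
tcp_pos: [0.5488, -0.024, 0.0343]
tcp_rot: [[0.997, -0.071, -0.003], [-0.071, -0.997, -0.002], [-0.003, 0.002, -1.0]]
ft_force: [-9.6, -3.2, 13.7]
gripper_width: 0.512
```

Request:
{"op": "send_rows", "data": {"motion": [[[0.0005,0,0],0,0.04],[[0.001,0,0],0,0.04],[[0.001,0,0],0,0.04]]}}

```text
clock: 5.05
tcp_pos: [0.5489, -0.024, 0.0343]
tcp_rot: [[0.997, -0.071, -0.004], [-0.071, -0.997, -0.002], [-0.004, 0.002, -1.0]]
ft_force: [-12.2, -2.4, 15.0]
gripper_width: 0.505
```

Request:
{"op": "send_rows", "data": {"motion": [[[0.0005,0,0],0,0.04],[[0.001,0,0],0,0.04],[[0.001,0,0],0,0.04]]}}

```text
clock: 5.35
tcp_pos: [0.5489, -0.024, 0.0343]
tcp_rot: [[0.997, -0.071, -0.006], [-0.071, -0.997, -0.002], [-0.006, 0.002, -1.0]]
ft_force: [-13.1, -2.4, 18.6]
gripper_width: 0.507
```

```bash
python3 - <<'E'
from h import *
im=grab("side","s4"); it=grab("top","t4")
a=cv2.resize(im[220:270,250:310,::-1],None,fx=12,fy=12,interpolation=cv2.INTER_CUBIC);cv2.imwrite("pics/s4z.png",a)
a=cv2.resize(it[180:222,180:280,::-1],None,fx=8,fy=12,interpolation=cv2.INTER_CUBIC);cv2.imwrite("pics/t4z.png",a)
E
```

```text
(no output)
```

View pics/s4z.png

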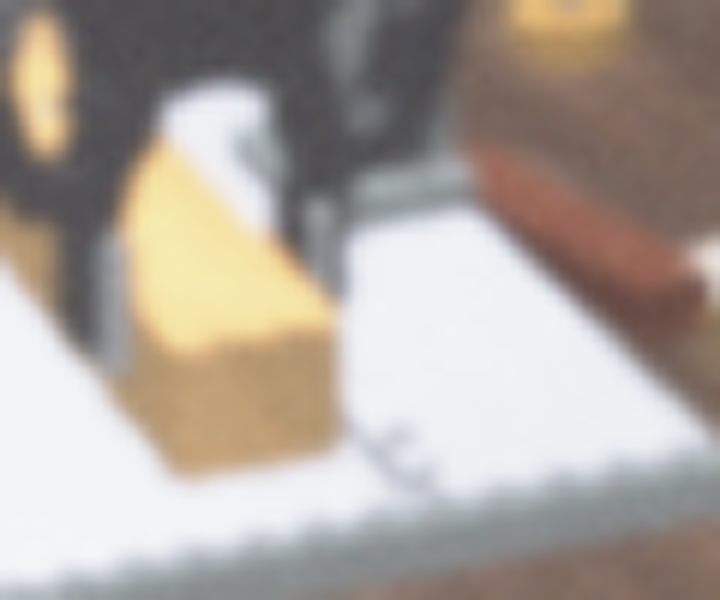

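View pics/t4z.png

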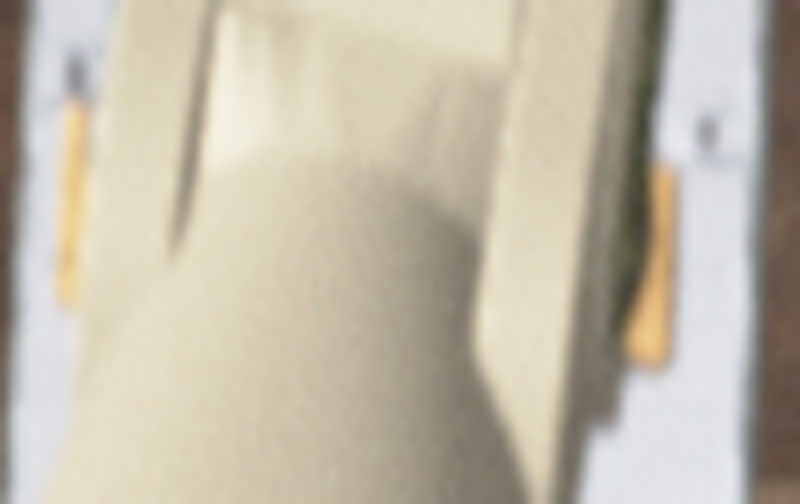

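Request:
{"op": "send_rows", "data": {"motion": [[[-0.002,0,0],0,0.04],[[-0.004,0,0],0,0.04],[[-0.004,0,0],0,0.045],[[-0.004,0,0],0,0.055],[[-0.004,0,0],0,0.06],[[-0.004,0,0],0,0.06],[[-0.004,0,-0.01],0,0.06],[[-0.004,0,-0.05],0,0.075],[[-0.004,0.03,-0.1],0,0.08],[[-0.004,0.08,-0.1],0,0.08],[[-0.004,0.13,-0.1],0,0.08],[[-0.004,0.18,-0.1],0,0.08],[[-0.004,0.2,-0.1],0,0.08]]}}

```text
clock: 6.75
tcp_pos: [0.5344, -0.2266, 0.1342]
tcp_rot: [[0.997, -0.074, 0.002], [-0.074, -0.997, -0.002], [0.002, 0.002, -1.0]]
ft_force: [0.6, 0.0, -0.4]
gripper_width: 0.939
```

```bash
python3 - <<'E'
from h import *
im=grab("side","s5"); it=grab("top","t5")
a=cv2.resize(im[205:275,220:310,::-1],None,fx=8.5,fy=8.5,interpolation=cv2.INTER_CUBIC);cv2.imwrite("pics/s5z.png",a)
a=cv2.resize(it[145:245,170:300,::-1],None,fx=6,fy=6,interpolation=cv2.INTER_CUBIC);cv2.imwrite("pics/t5z.png",a)
E
```

```text
(no output)
```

View pics/s5z.png

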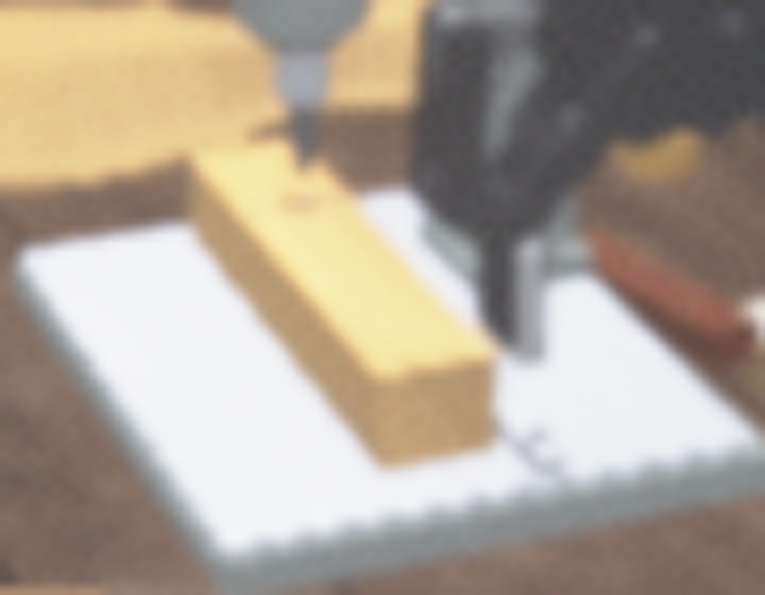

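View pics/t5z.png

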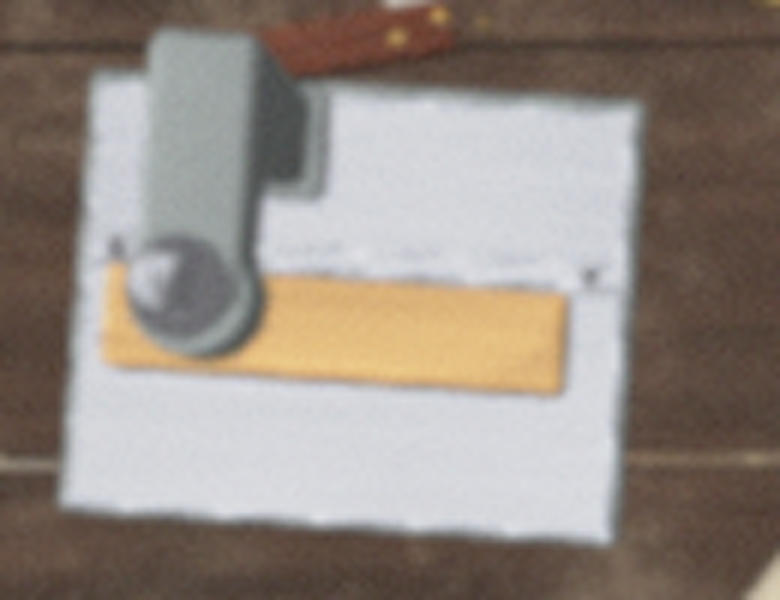

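```bash
python3 - <<'E'
from h import *
im=load("s5");it=load("t5")
Pp=np.array([.5585,.0785,-.07])
f=lambda P:(proj("side",T(Pp,P))-[220,205]+.5)*8.5-.5
print("tip,axis58,mark+1",f([[0,0,.068],[0,0,.058],[.001,0,.058]]).round(1))
print("mark dx+5mm, dy+5mm",(f([[.005,0,.058],[0,.005,.058]])-f([[0,0,.058]])).round(1))
R=rect(-.022,.022,-.1,.1,.058)
for sel in (["top"],["side"],["top","side"]):
    p=edgefit({n:{"top":it,"side":im}[n] for n in sel},[(n,R[i],R[(i+1)%4]) for n in sel for i in range(4)],[.547,.037,-.074],rng=3,wgray=(0,0,1))
    print("mark",T(p,[[0,.04,.058]]))
R=rect(-.087,.107,-.167,.077,.02)
for sel in (["top"],["side"],["top","side"]):
    p=edgefit({n:{"top":it,"side":im}[n] for n in sel},[(n,R[i],R[(i+1)%4]) for n in sel for i in range(4)],Pp,rng=4)
E
```

```text
tip,axis58,mark+1 [[301.6 175.4]
 [301.9 200.6]
 [304.5 200.2]]
mark dx+5mm, dy+5mm [[12.9 -2. ]
 [-4.6 -5.2]]
pose [ 0.5525  0.0373 -0.0716] res per seg [(np.int64(0), 25, 0.01), (np.int64(1), 22, -0.5), (np.int64(2), 25, -0.01), (np.int64(3), 25, -0.26)]
mark [[0.55536926 0.07715364 0.058     ]]
pose [ 0.5522  0.0362 -0.0569] res per seg [(np.int64(0), 25, 0.23), (np.int64(1), 25, 0.52), (np.int64(2), 23, 0.52), (np.int64(3), 25, 0.0)]
mark [[0.55443835 0.07614721 0.058     ]]
pose [ 0.5523  0.0372 -0.0644] res per seg [(np.int64(0), 25, -0.0), (np.int64(1), 22, -0.49), (np.int64(2), 25, 0.0), (np.int64(3), 25, -0.25), (np.int64(4), 25, 0.25), (np.int64(5), 25, 0.75), (np.int64(6), 23, 0.75), (np.int64(7), 25, -0.0)]
mark [[0.55491797 0.07715998 0.058     ]]
pose [ 0.5587  0.0813 -0.0646] res per seg [(np.int64(0), 25, -0.24), (np.int64(1), 20, -0.5), (np.int64(2), 25, -0.26), (np.int64(3), 25, -0.25)]
pose [ 0.5554  0.0757 -0.0621] res per seg [(np.int64(0), 25, -0.21), (np.int64(1), 21, -0.48), (np.int64(2), 22, -0.51), (np.int64(3), 25, -0.22)]
pose [ 0.5578  0.0809 -0.0649] res per seg [(np.int64(0), 25, -0.01), (np.int64(1), 20, -0.89), (np.int64(2), 25, -0.25), (np.int64(3), 25, 0.02), (np.int64(4), 25, -1.01), (np.int64(5), 21, -0.0), (np.int64(6), 22, 0.25), (np.int64(7), 25, -0.74)]
```

```bash
python3 - <<'E'
from h import *
im=load("s5");it=load("t5");i0=load("side0");t0=load("top0")
def z(im,b,f,t):
    x0,y0,x1,y1=b
    a=cv2.resize(im[y0:y1,x0:x1,::-1].astype(np.uint8),None,fx=f,fy=f,interpolation=cv2.INTER_CUBIC)
    return a
a=np.vstack([z(t0,(180,178,280,212),8,""),z(it,(180,178,280,212),8,"")]);cv2.imwrite("pics/c1.png",a)
g=lambda a:cv2.convertScaleAbs(a,alpha=1,beta=0)
a=np.hstack([z(i0,(240,205,300,265),6.6,""),z(im,(240,205,300,265),6.6,"")]);cv2.imwrite("pics/c2.png",a)
E
```

```text
(no output)
```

View pics/c1.png

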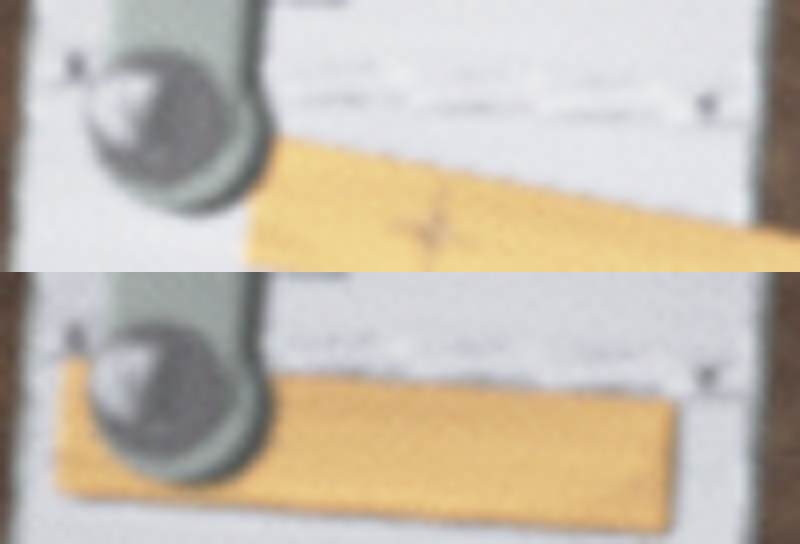

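View pics/c2.png

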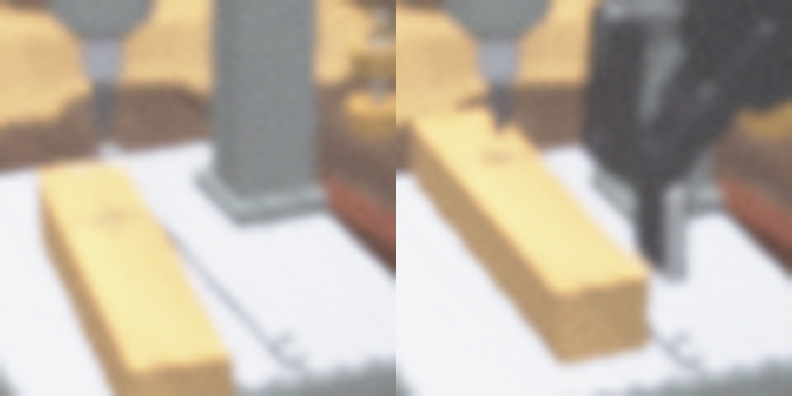

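```bash
python3 - <<'E'
from h import *
Pp=np.array([.5585,.0785,-.067])
a=T(Pp,[[-.075,-.17,0],[-.07,-.085,0]]);print(a)
rel([(a[0][0],a[0][1],.134,-.067),(a[1][0],a[1][1],.09,-.067),(a[1][0],a[1][1],.036,-.067)])
E
```

```text
[[ 0.47228679 -0.08609734  0.        ]
 [ 0.48296632 -0.0016228   0.        ]]
shift [-0.0726, -0.1353, -0.0005] roll -0.0089
shift [-0.0684, -0.2204, 0.0434] roll -0.0089
shift [-0.0685, -0.2204, 0.0974] roll -0.0089
```

Request:
{"op": "send_rows", "data": {"motion": [[[-0.035,-0.03,0],-0.009,0.05],[[-0.07,-0.07,0],-0.009,0.02],[[-0.07,-0.12,0],-0.009,0.0],[[-0.07,-0.17,0.02],-0.009,0.0],[[-0.0685,-0.21,0.04],-0.009,0.0],[[-0.0685,-0.22,0.07],-0.009,0.0],[[-0.0685,-0.22,0.09],-0.009,0.0],[[-0.0685,-0.22,0.098],-0.009,0.0],[[-0.0685,-0.22,0.098],-0.009,0.0],[[-0.0605,-0.22,0.098],-0.009,0.0],[[-0.0555,-0.22,0.098],-0.009,0.0],[[-0.0525,-0.22,0.098],-0.009,0.0],[[-0.0505,-0.22,0.098],-0.009,0.0],[[-0.0485,-0.22,0.098],-0.009,0.0]]}}

```text
clock: 8.25
tcp_pos: [0.502, -0.0, 0.0354]
tcp_rot: [[0.998, -0.062, 0.0], [-0.062, -0.998, 0.0], [0.0, -0.0, -1.0]]
ft_force: [-0.2, -0.1, -0.3]
gripper_width: 0.001
```

```bash
python3 - <<'E'
from h import *
im=grab("side","s6")
a=cv2.resize(im[205:275,220:310,::-1],None,fx=8.5,fy=8.5,interpolation=cv2.INTER_CUBIC);cv2.imwrite("pics/s6z.png",a)
E
```

```text
(no output)
```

View pics/s6z.png

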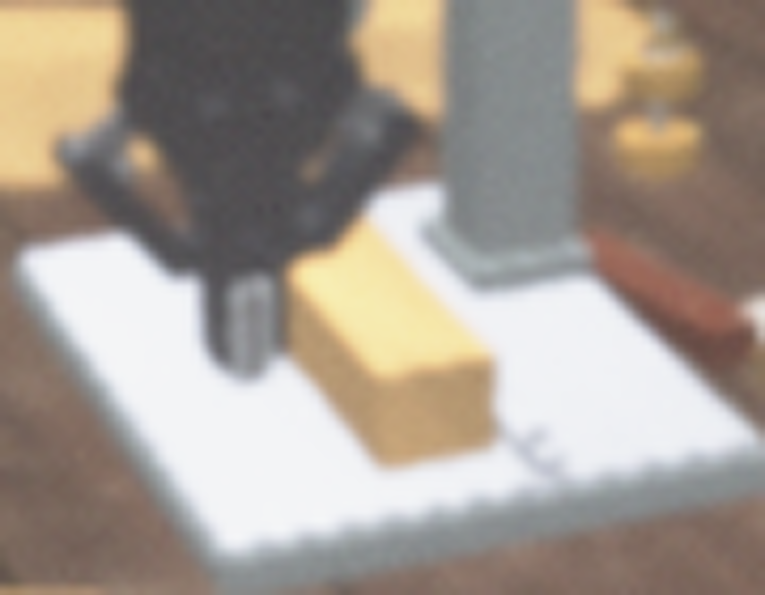

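Request:
{"op": "send_rows", "data": {"motion": [[[0.002,0,0],0,0.0],[[0.004,0,0],0,0.0],[[0.006,0,0],0,0.0],[[0.006,0,0],0,0.0]]}}

```text
clock: 8.7
tcp_pos: [0.5079, -0.0002, 0.0351]
tcp_rot: [[0.998, -0.062, 0.0], [-0.062, -0.998, 0.0], [0.0, -0.0, -1.0]]
ft_force: [0.8, -0.5, -0.3]
gripper_width: -0.001
```

Request:
{"op": "send_rows", "data": {"motion": [[[0.001,0,0],0,0.0],[[0.002,0,0],0,0.0],[[0.002,0,0],0,0.0]]}}

```text
clock: 9.0
tcp_pos: [0.5097, -0.0003, 0.0351]
tcp_rot: [[0.998, -0.062, 0.0], [-0.062, -0.998, 0.0], [0.0, -0.0, -1.0]]
ft_force: [0.0, -0.7, -0.5]
gripper_width: -0.001
```

Request:
{"op": "send_rows", "data": {"motion": [[[0.001,0,0],0,0.0],[[0.002,0,0],0,0.0],[[0.002,0,0],0,0.0]]}}

```text
clock: 9.3
tcp_pos: [0.5118, -0.0004, 0.0351]
tcp_rot: [[0.998, -0.062, 0.0], [-0.062, -0.998, 0.0], [0.0, -0.0, -1.0]]
ft_force: [0.3, -0.6, -0.2]
gripper_width: 0.001
```

Request:
{"op": "send_rows", "data": {"motion": [[[0.001,0,0],0,0.0],[[0.002,0,0],0,0.0],[[0.002,0,0],0,0.0]]}}

```text
clock: 9.6
tcp_pos: [0.5138, -0.0005, 0.0351]
tcp_rot: [[0.998, -0.062, 0.0], [-0.062, -0.998, 0.0], [0.0, -0.0, -1.0]]
ft_force: [-0.9, 0.4, 0.7]
gripper_width: 0.003
```

Request:
{"op": "send_rows", "data": {"motion": [[[0.001,0,0],0,0.0],[[0.002,0,0],0,0.0],[[0.002,0,0],0,0.0]]}}

```text
clock: 9.9
tcp_pos: [0.5148, -0.0006, 0.0349]
tcp_rot: [[0.998, -0.062, -0.002], [-0.062, -0.998, 0.0], [-0.002, -0.0, -1.0]]
ft_force: [-3.8, -0.7, 2.4]
gripper_width: -0.0
```

Request:
{"op": "send_rows", "data": {"motion": [[[0.001,0,0],0,0.0],[[0.002,0,0],0,0.0],[[0.002,0,0],0,0.0]]}}

```text
clock: 10.2
tcp_pos: [0.5179, -0.0008, 0.035]
tcp_rot: [[0.998, -0.062, 0.0], [-0.062, -0.998, 0.0], [0.0, -0.0, -1.0]]
ft_force: [-1.7, -0.1, -1.1]
gripper_width: 0.001
```

Request:
{"op": "send_rows", "data": {"motion": [[[0.001,0,0],0,0.0],[[0.001,0,0],0,0.0]]}}

```text
clock: 10.4
tcp_pos: [0.5182, -0.0008, 0.035]
tcp_rot: [[0.998, -0.062, -0.001], [-0.062, -0.998, 0.0], [-0.001, 0.0, -1.0]]
ft_force: [-2.5, -0.1, 0.8]
gripper_width: 0.001
```

Request:
{"op": "send_rows", "data": {"motion": [[[0.001,0,0],0,0.0],[[0.001,0,0],0,0.0]]}}

```text
clock: 10.6
tcp_pos: [0.5185, -0.0007, 0.0349]
tcp_rot: [[0.998, -0.062, -0.002], [-0.062, -0.998, 0.0], [-0.002, -0.0, -1.0]]
ft_force: [-5.2, 0.2, 2.9]
gripper_width: -0.002
```

Request:
{"op": "send_rows", "data": {"motion": [[[0.001,0,0],0,0.0],[[0.001,0,0],0,0.0]]}}

```text
clock: 10.8
tcp_pos: [0.5186, -0.0007, 0.0349]
tcp_rot: [[0.998, -0.062, -0.004], [-0.062, -0.998, 0.0], [-0.004, -0.0, -1.0]]
ft_force: [-7.6, -0.6, 6.4]
gripper_width: -0.003
```

Request:
{"op": "send_rows", "data": {"motion": [[[-0.005,0,0],0,0.0],[[-0.02,0,0],0,0.0],[[-0.04,0.01,-0.02],0,0.0],[[-0.05,0.05,-0.06],0,0.0],[[-0.05,0.1,-0.09],0,0.0],[[-0.05,0.15,-0.09],0,0.0],[[-0.05,0.2,-0.09],0,0.0],[[-0.05,0.22,-0.09],0,0.0]]}}

```text
clock: 11.6
tcp_pos: [0.4584, -0.2213, 0.1265]
tcp_rot: [[0.998, -0.064, 0.005], [-0.064, -0.998, -0.003], [0.005, 0.003, -1.0]]
ft_force: [0.7, 1.0, 0.2]
gripper_width: 0.002
```

```bash
python3 - <<'E'
from h import *
im=grab("side","s7");it=grab("top","t7")
a=cv2.resize(im[215:240,240:290,::-1],None,fx=15,fy=15,interpolation=cv2.INTER_CUBIC);cv2.imwrite("pics/s7z.png",a)
a=cv2.resize(it[145:245,170:300,::-1],None,fx=6,fy=6,interpolation=cv2.INTER_CUBIC);cv2.imwrite("pics/t7z.png",a)
R=rect(-.022,.022,-.1,.1,.058)
for sel in (["top"],["side"],["top","side"]):
    p=edgefit({n:{"top":it,"side":im}[n] for n in sel},[(n,R[i],R[(i+1)%4]) for n in sel for i in range(4)],[.556,.037,-.067],rng=3,wgray=(0,0,1))
    print("mark",T(p,[[0,.04,.058]]))
E
```

```text
pose [ 0.5559  0.0374 -0.066 ] res per seg [(np.int64(0), 25, 0.0), (np.int64(1), 25, -0.25), (np.int64(2), 25, 0.0), (np.int64(3), 25, -0.27)]
mark [[0.55850631 0.07730734 0.058     ]]
pose [ 0.5372  0.035  -0.1075] res per seg [(np.int64(0), 11, 2.6), (np.int64(1), 20, -1.07), (np.int64(2), 22, 1.06), (np.int64(3), 25, -0.44)]
mark [[0.54147178 0.07477322 0.058     ]]
pose [ 0.5557  0.0374 -0.065 ] res per seg [(np.int64(0), 25, 0.0), (np.int64(1), 25, -0.5), (np.int64(2), 25, -0.0), (np.int64(3), 25, -0.25), (np.int64(4), 19, 0.75), (np.int64(5), 14, 2.0), (np.int64(6), 24, 0.75), (np.int64(7), 25, 2.0)]
mark [[0.55828131 0.07734986 0.058     ]]
```

View pics/s7z.png

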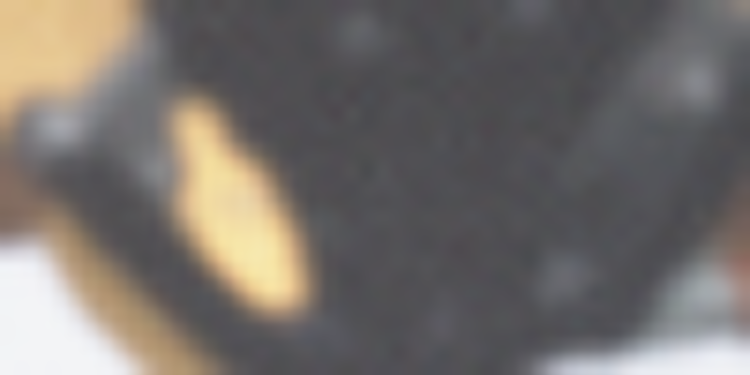

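View pics/t7z.png

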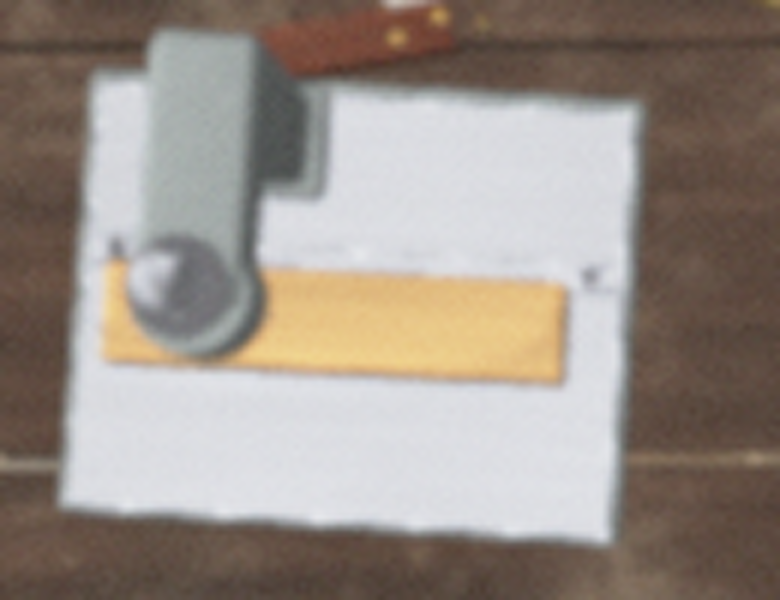

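```bash
python3 - <<'E'
from h import *
for z in (.1,.25,.4): print(proj("side",[[.36,-.1,z],[.33,-.2,z],[.5,-.35,z],[.36,-.05,z]]).round(0).tolist())
# hub & knob
t=load("top0")
hub=np.array([310+300/9,190+252/9]);knob=np.array([310+168/9,190+508/9]);ball=np.array([310+375/9,190+110/9])
s=np.array([[245+447/9,270+243/9],[245+123/9,270+88/9]])
print(unproj("top",hub,.032),unproj("top",knob,.075),unproj("top",ball,.021))
print(unproj("side",s[0],.032),unproj("side",s[1],.075))
rel([(.35,-.12,.2,-.065)])
E
```

```text
[[211.0, 253.0], [212.0, 274.0], [311.0, 289.0], [205.0, 245.0]]
[[208.0, 196.0], [208.0, 212.0], [314.0, 224.0], [201.0, 190.0]]
[[204.0, 132.0], [204.0, 142.0], [318.0, 150.0], [197.0, 128.0]]
[[ 0.50406335 -0.2694207   0.032     ]] [[ 0.43142266 -0.22491145  0.075     ]] [[ 0.54624386 -0.29389617  0.021     ]]
[[ 0.50465298 -0.27311345  0.032     ]] [[ 0.43135538 -0.2304474   0.075     ]]
shift [-0.1148, -0.0947, -0.0749] roll -0.0024
```

Request:
{"op": "send_rows", "data": {"motion": [[[-0.04,-0.03,-0.03],0,0.02],[[-0.08,-0.06,-0.06],0,0.05],[[-0.115,-0.095,-0.075],0,0.0854],[[-0.115,-0.095,-0.075],0,0.0854]]}}

```text
clock: 12.1
tcp_pos: [0.3462, -0.1128, 0.2014]
tcp_rot: [[0.998, -0.061, 0.002], [-0.061, -0.998, 0.0], [0.001, -0.0, -1.0]]
ft_force: [0.7, -1.2, -0.3]
gripper_width: 0.679
```

```bash
python3 - <<'E'
from h import *
im=grab("side","s8").astype(float)
for i in range(4): im+=vision.grab_frame("side")
im=(im/5).astype(np.uint8); cv2.imwrite("pics/s8a.png",im[:,:,::-1])
a=cv2.resize(im[212:242,240:280,::-1],None,fx=18,fy=18,interpolation=cv2.INTER_CUBIC);cv2.imwrite("pics/s8z.png",a)
a=cv2.resize(im[165:275,210:320,::-1],None,fx=5.4,fy=5.4,interpolation=cv2.INTER_CUBIC);cv2.imwrite("pics/s8y.png",a)
R=rect(-.022,.022,-.1,.1,.058)
p=edgefit({"side":im},[("side",R[i],R[(i+1)%4]) for i in range(4)],[.556,.037,-.065],rng=3,wgray=(0,0,1))
print("mark",T(p,[[0,.04,.058]]))
E
```

```text
pose [ 0.5548  0.0376 -0.0532] res per seg [(np.int64(0), 25, 0.04), (np.int64(1), 25, 0.49), (np.int64(2), 21, 0.48), (np.int64(3), 25, 0.24)]
mark [[0.5569775  0.07750485 0.058     ]]
```

View pics/s8z.png

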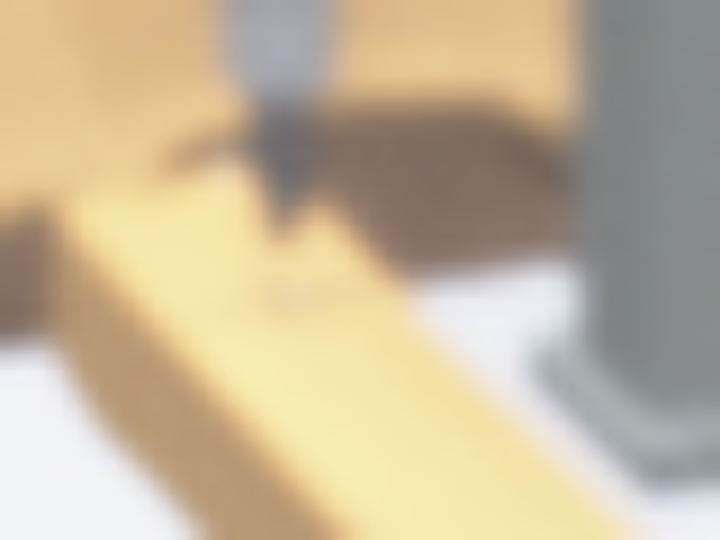

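View pics/s8y.png

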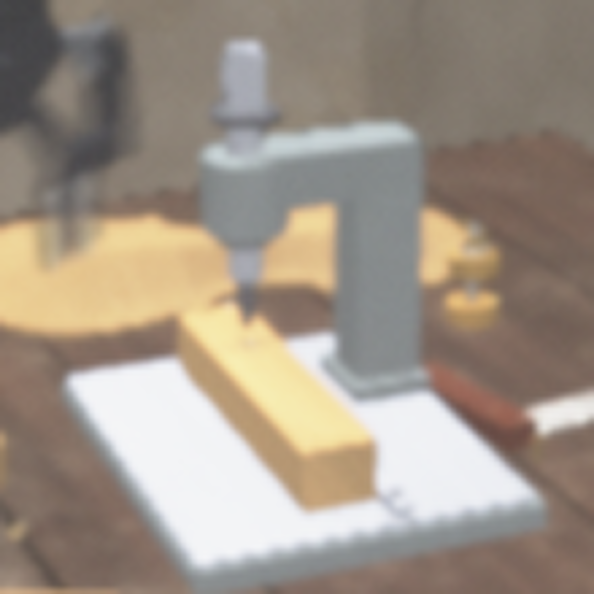

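```bash
python3 - <<'E'
from h import *
im=load("s8a").astype(float)
g=im[:,:,2]*1.0 # blue
Pp=np.array([.5585,.0785,-.065])
def row(v,c0,hw):
    # symmetric edges: subpixel max |grad| left and right
    x=np.arange(c0-hw,c0+hw,.1);r=map_coordinates(cv2.GaussianBlur(im.mean(2),(0,0),.7),[np.full_like(x,v),x],order=1)
    gr=np.abs(np.gradient(r)); m=x<c0
    return x[m][gr[m].argmax()],x[~m][gr[~m].argmax()]
for z in (.23,.225,.22,.215,.21,.206): 
    u,v=proj("side",T(Pp,[[0,0,z]]))[0]; a,b=row(v+.0,u,8); print(z,round(u,2),round(v,1),round(a,1),round(b,1),"off",round((a+b)/2-u,2))
print()
for z in (.115,.11,.105,.1,.095,.09,.085,.08):
    u,v=proj("side",T(Pp,[[0,0,z]]))[0]; a,b=row(v,u,6); print(z,round(u,2),round(v,1),round(a,1),round(b,1),"off",round((a+b)/2-u,2))
# mark darkness
u,v=proj("side",T(Pp,[[.001,0,.058]]))[0];print("mark exp",u,v)
G=im.sum(2);b=cv2.GaussianBlur(G,(0,0),4);D=np.clip(b-cv2.GaussianBlur(G,(0,0),.6),0,None)
print((240+(293+.5)/18-.5,212+(292+.5)/18-.5))
np.set_printoptions(linewidth=200)
print(im[222:234,250:264,2].astype(int))
# vertical: shaft top
x=np.arange(160,215,.25);u0=254.8
r=map_coordinates(im.mean(2),[x,np.full_like(x,u0)],order=1)
print(np.c_[x[::2],r[::2]].round(1)[:60].tolist())
E
```

```text
0.23 254.45 174.7 251.7 258.1 off 0.5
0.225 254.47 176.3 250.2 258.7 off -0.05
0.22 254.49 177.9 250.3 258.5 off -0.1
0.215 254.51 179.6 250.1 258.2 off -0.35
0.21 254.53 181.2 251.1 258.3 off 0.2
0.206 254.54 182.5 251.1 258.3 off 0.2

0.115 254.87 211.0 250.2 259.7 off 0.05
0.11 254.89 212.6 251.2 258.3 off -0.15
0.105 254.91 214.1 251.2 258.2 off -0.2
0.1 254.93 215.6 252.4 258.3 off 0.45
0.095 254.95 217.1 253.8 257.3 off 0.65
0.09 254.96 218.6 253.4 255.1 off -0.75
0.085 254.98 220.1 253.2 255.1 off -0.85
0.08 255.0 221.6 253.2 255.1 off -0.85
mark exp 255.37803326150944 228.10606035615982
(255.80555555555554, 227.75)
[[154 164 170 157 131 116 111 111 108 103 101  99  97  97]
 [165 167 167 158 139 122 121 124 119 109 105 101 100  98]
 [168 168 167 161 145 129 133 144 137 121 110 104 101 100]
 [170 169 168 165 155 145 148 158 154 136 119 107 103 102]
 [171 170 169 167 163 159 162 163 163 153 136 119 112 114]
 [172 172 170 167 163 163 168 164 161 159 152 140 140 156]
 [172 170 170 167 164 164 170 164 160 160 159 159 172 203]
 [170 172 170 168 168 164 166 167 164 163 164 165 179 21
[... 500 characters left out ...]
8.0, 131.1], [168.5, 130.9], [169.0, 130.7], [169.5, 130.9], [170.0, 131.1], [170.5, 133.0], [171.0, 134.9], [171.5, 149.7], [172.0, 164.6], [172.5, 180.9], [173.0, 197.2], [173.5, 196.0], [174.0, 194.8], [174.5, 187.1], [175.0, 179.4], [175.5, 176.5], [176.0, 173.5], [176.5, 173.1], [177.0, 172.6], [177.5, 172.0], [178.0, 171.3], [178.5, 171.6], [179.0, 171.8], [179.5, 171.5], [180.0, 171.2], [180.5, 171.9], [181.0, 172.5], [181.5, 172.4], [182.0, 172.2], [182.5, 171.9], [183.0, 171.5], [183.5, 170.9], [184.0, 170.3], [184.5, 167.1], [185.0, 163.9], [185.5, 154.9], [186.0, 145.9], [186.5, 135.8], [187.0, 125.7], [187.5, 128.8], [188.0, 131.9], [188.5, 144.8], [189.0, 157.8], [189.5, 164.4]]
```

```bash
python3 - <<'E'
from h import *
im=sum(vision.grab_frame("top").astype(float) for i in range(5))/5
cv2.imwrite("pics/t8a.png",im[:,:,::-1].astype(np.uint8))
a=cv2.resize(im[180:208,186:220,::-1].astype(np.uint8),None,fx=20,fy=20,interpolation=cv2.INTER_CUBIC)
Pp=np.array([.5585,.0785,-.065])
for L,c in ((circ((0,0),.02,.2),(255,0,0)),(circ((0,0),.012,.236),(255,0,255)),(circ((0,0),.025,.17),(0,0,255))):
    uv=(proj("top",T(Pp,L))-[186,180]+.5)*20-.5
    cv2.polylines(a,[np.round(uv).astype(int).reshape(-1,1,2)],False,c,1)
cv2.imwrite("pics/t8z.png",a)
E
```

```text
(no output)
```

View pics/t8z.png

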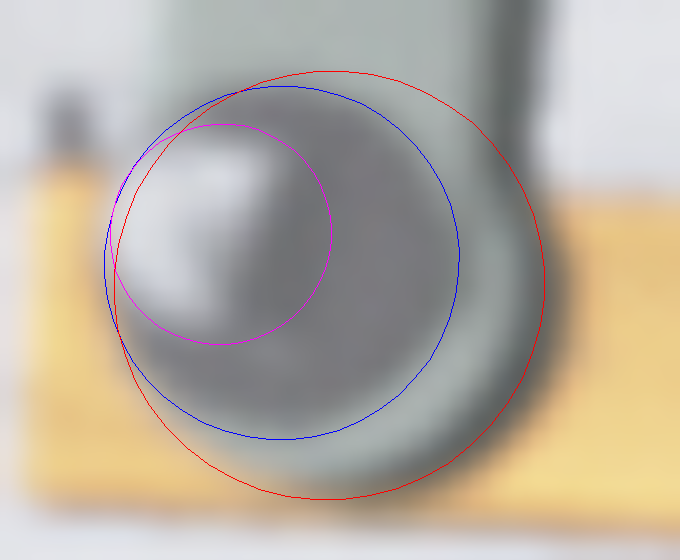

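```bash
python3 - <<'E'
from h import *
t=load("t8a");s=load("s8a")
H=np.array([.5043,-.2705,2.604])
def ov(n,im,o,sz,f,tag):
    a=cv2.resize(im[o[1]:o[1]+sz[1],o[0]:o[0]+sz[0],::-1],None,fx=f,fy=f,interpolation=cv2.INTER_CUBIC)
    for L,c in ((circ((0,0),.023,.032),(0,0,255)),(circ((0,0),.023,.0),(0,255,0)),(circ((.085,0),.0115,.075),(255,0,255)),(circ((0,0),.013,.032),(255,0,0)),(np.array([[-.063,0,.021],[.085,0,.021]]),(0,255,255))):
        uv=(proj(n,T(H,L))-o+.5)*f-.5
        cv2.polylines(a,[np.round(uv).astype(int).reshape(-1,1,2)],False,c,1)
    cv2.imwrite(f"pics/{tag}.png",a)
ov("top",t,np.array([318,192]),(45,60),10,"ht")
ov("side",s,np.array([248,272]),(76,46),10,"hs")
E
```

```text
(no output)
```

View pics/ht.png

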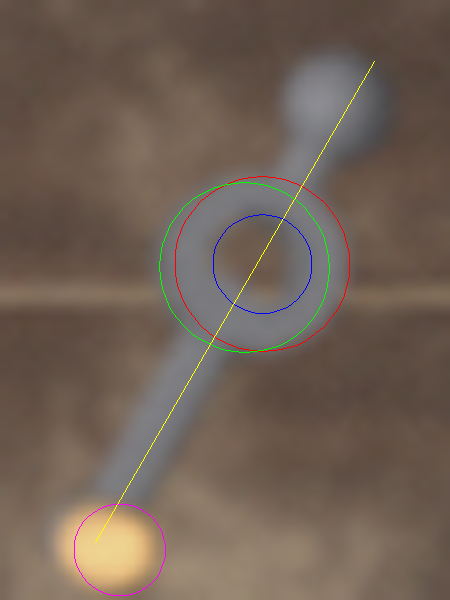

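View pics/hs.png

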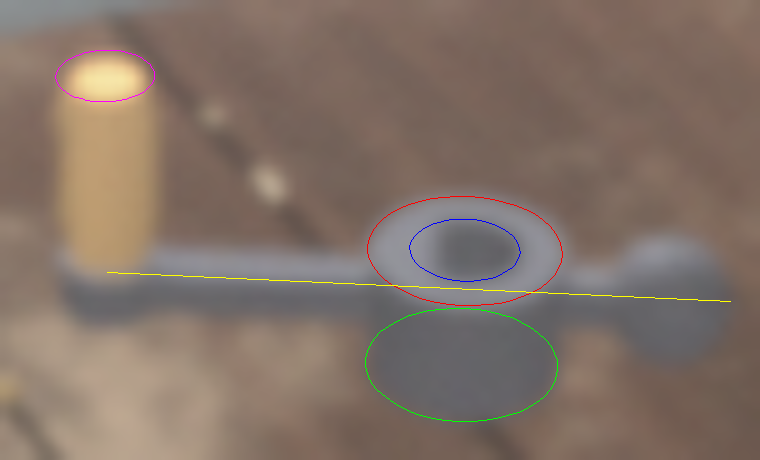

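```bash
python3 - <<'E'
from h import *
rel([(.5043,-.27,.13,1.033),(.5043,-.27,.006,1.033)]);print(read_state()["tcp_pos"],read_state()["joints"])
E
```

```text
shift [0.1652, 0.1442, 0.0693] roll -1.0954
shift [0.1654, 0.1443, 0.1933] roll -1.0954
[ 0.34844287 -0.1158318   0.19952004] [-5.40648069e-01 -7.62241167e-02 -4.80536520e-01  1.16763612e+00
  9.77338584e-05  1.09259549e+00]
```

Request:
{"op": "send_rows", "data": {"motion": [[[0.03,0.03,0.01],-0.14,0.0854],[[0.06,0.06,0.02],-0.28,0.0854],[[0.09,0.09,0.03],-0.42,0.0854],[[0.12,0.12,0.04],-0.56,0.0854],[[0.15,0.14,0.05],-0.7,0.0854],[[0.165,0.144,0.06],-0.84,0.0854],[[0.165,0.144,0.069],-0.98,0.0854],[[0.165,0.144,0.08],-1.095,0.0854],[[0.165,0.144,0.11],-1.095,0.0854],[[0.165,0.144,0.15],-1.095,0.0854],[[0.165,0.144,0.18],-1.095,0.0854],[[0.165,0.144,0.19],-1.095,0.0854],[[0.165,0.144,0.1935],-1.095,0.0854],[[0.165,0.144,0.1935],-1.095,0.0854]], "squeeze": 20}}

```text
clock: 14.0
tcp_pos: [0.5044, -0.2699, 0.0069]
tcp_rot: [[0.512, 0.859, 0.0], [0.859, -0.512, -0.0], [0.0, 0.0, -1.0]]
ft_force: [0.2, 0.2, -0.6]
gripper_width: 1.0
```

Request:
{"op": "send_rows", "data": {"motion": [[[0,0,0],0,0.07],[[0,0,0],0,0.06],[[0,0,0],0,0.052],[[0,0,0],0,0.048],[[0,0,0],0,0.044],[[0,0,0],0,0.042],[[0,0,0],0,0.04],[[0,0,0],0,0.04]], "squeeze": 30}}

```text
clock: 14.8
tcp_pos: [0.5043, -0.2701, 0.0076]
tcp_rot: [[0.512, 0.859, 0.001], [0.859, -0.512, -0.001], [-0.001, 0.002, -1.0]]
ft_force: [-1.9, -0.0, 5.5]
gripper_width: 0.531
```

```bash
python3 - <<'E'
from h import *
s=read_state();print(s["tcp_pos"],s["gripper_width"]*.0854,s["ft_force"],np.arctan2(s["tcp_rot"][1,0],s["tcp_rot"][0,0]),s["clock"])
im=grab("side","s9")
a=cv2.resize(im[240:330,240:340,::-1],None,fx=6.5,fy=6.5,interpolation=cv2.INTER_CUBIC);cv2.imwrite("pics/s9z.png",a)
E
```

```text
[ 0.50434078 -0.27007862  0.00758498] 0.04530618058261437 [-1.87909803 -0.01178733  5.54922797] 1.0328268114126826 14.8
```

View pics/s9z.png

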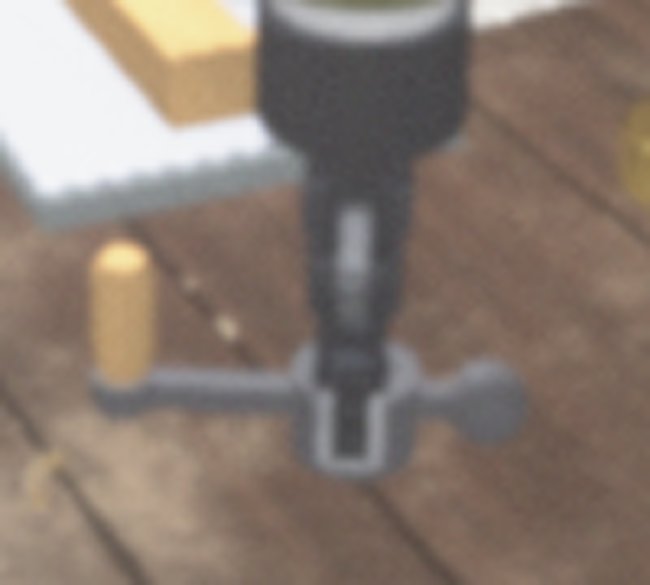

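```bash
python3 - <<'E'
from h import *
im=load("s9").astype(float);np.set_printoptions(linewidth=220)
g=im.mean(2)
for r in range(300,312): print(r,g[r,282:308].astype(int))
s=read_state()
print(proj("side",s["tcp_pos"]), proj("side",s["tcp_pos"]+np.array([0,0,.019])))
p0=s["tcp_pos"]+np.array([0,0,.009]);ty=np.array(s["tcp_rot"])[:,1];tx=np.array(s["tcp_rot"])[:,0]
print("pad edges near", proj("side",[p0-tx*.023-ty*.011,p0-tx*.023+ty*.011]),"hub edges",proj("side",[p0-ty*.023,p0+ty*.023]))
E
```

```text
300 [120 118 116 108 111 117 122 126 121  96  79  70  71  73  82 103 116 125 135 134 126 115 118 127 131 133]
301 [106 105 102 102  99 110 123 139 137 108  78  73  75  76  98 132 141 134 127 117 109 103 105 112 115 114]
302 [104 103 100  99  96 103 121 140 137 106  78  76  74  81 109 143 147 126 110 102 100  98 103 103 104 103]
303 [105 106 103 100  94 100 117 138 133 102  79  78  77  83 112 147 145 121 103  97  96  96  99 102 101 102]
304 [112 109 107 100  98 100 116 137 133 103  76  71  74  79 113 145 144 119 102  98  97  98 105 107 107 108]
305 [115 114 106  98  97 101 117 139 134 101  78  68  72  78 111 144 146 119 100  97  98 100 106 112 112 116]
306 [116 109 106 101  99 101 120 144 134 104  77  72  73  79 111 144 144 120 101 100  97  99 109 112 116 118]
307 [115 110 102 100  97 102 124 146 137 102  78  75  78  81 112 145 144 118 100  96  97 101 110 116 118 119]
308 [115 109 106  97  97 102 124 144 136 104  77  76  77  84 117 144 141 118 100  98  96 103 113 119 120 120]
309 [115 110 105 100 100 101 122 145 138 105  86  82  82  91 117 146 139 114 102  99  97 110 121 125 123 121]
310 [116 114 105  99  99 103 119 139 139 120 111 110 110 112 130 144 136 110 100  97 101 112 120 124 122 120]
311 [114 111 107 104  99 101 111 127 134 135 135 136 138 135 136 140 129 109 101  97 104 112 114 117 114 116]
[[293.66128668 305.09980375]] [[293.86332039 298.33309274]]
pad edges near [[288.69077947 307.34601973]
 [298.15680841 307.79244102]] hub edges [[284.09077622 301.45865777]
 [303.44786489 302.35663474]]
```

```bash
python3 - <<'E'
from h import *
# tool y at final angle th: x=(c,s), y=(s,-c)
th=3.076; ty=np.array([np.sin(th),-np.cos(th)])
ax=np.array([.5582,.0775]); t=ax-.0004*ty; print(t)
rel([(t[0],t[1],.26,th),(t[0],t[1],.255,th)])
E
```

```text
[0.55817378 0.07710086]
shift [0.3255, -0.1313, -0.2529] roll -2.0432
shift [0.3256, -0.1313, -0.2479] roll -2.0432
```

Request:
{"op": "send_rows", "data": {"motion": [[[0,0,-0.02],0,0.04],[[0,0,-0.06],0,0.04],[[0,0,-0.11],0,0.04],[[0,0,-0.16],0,0.04],[[0,0,-0.21],-0.1,0.04],[[0.02,-0.01,-0.253],-0.24,0.04],[[0.05,-0.02,-0.263],-0.38,0.04],[[0.08,-0.03,-0.263],-0.52,0.04],[[0.11,-0.045,-0.263],-0.66,0.04],[[0.14,-0.055,-0.263],-0.8,0.04],[[0.17,-0.07,-0.263],-0.94,0.04],[[0.2,-0.08,-0.263],-1.08,0.04],[[0.22,-0.09,-0.263],-1.22,0.04],[[0.24,-0.1,-0.263],-1.36,0.04],[[0.26,-0.11,-0.263],-1.5,0.04],[[0.28,-0.12,-0.263],-1.64,0.04],[[0.295,-0.125,-0.263],-1.78,0.04],[[0.31,-0.13,-0.263],-1.92,0.04],[[0.32,-0.1313,-0.263],-2.043,0.04],[[0.3255,-0.1313,-0.263],-2.043,0.04]]}}

```text
clock: 16.85
tcp_pos: [0.5576, 0.0784, 0.2689]
tcp_rot: [[-0.998, 0.064, -0.001], [0.064, 0.998, 0.0], [0.001, 0.0, -1.0]]
ft_force: [-0.1, 0.3, -2.4]
gripper_width: 0.528
```

Request:
{"op": "send_rows", "data": {"motion": [[[0,0,0],0,0.04],[[0,0,0],0,0.04]]}}

```text
clock: 17.05
tcp_pos: [0.5576, 0.0771, 0.2693]
tcp_rot: [[-0.998, 0.068, -0.001], [0.068, 0.998, -0.0], [0.001, -0.0, -1.0]]
ft_force: [0.2, 0.3, -2.1]
gripper_width: 0.531
```

```bash
python3 - <<'E'
from h import *
s=read_state();print(s["tcp_pos"],s["gripper_width"]*.0854,s["ft_force"],np.arctan2(s["tcp_rot"][1,0],s["tcp_rot"][0,0]),s["clock"])
rel([(.55817,.0771,.26,3.076)])
im=grab("side","s10");im2=grab("top","t10")
a=cv2.resize(im[130:230,210:310,::-1],None,fx=6,fy=6,interpolation=cv2.INTER_CUBIC);cv2.imwrite("pics/s10z.png",a)
a=cv2.resize(im2[145:245,170:300,::-1],None,fx=6,fy=6,interpolation=cv2.INTER_CUBIC);cv2.imwrite("pics/t10z.png",a)
E
```

```text
[0.55762663 0.07710917 0.2692534 ] 0.0453077263410899 [ 0.17260379  0.3003011  -2.14197248] 3.0738327333742923 17.05
shift [-0.0006, 0.0, 0.0093] roll -0.0022
```

View pics/s10z.png

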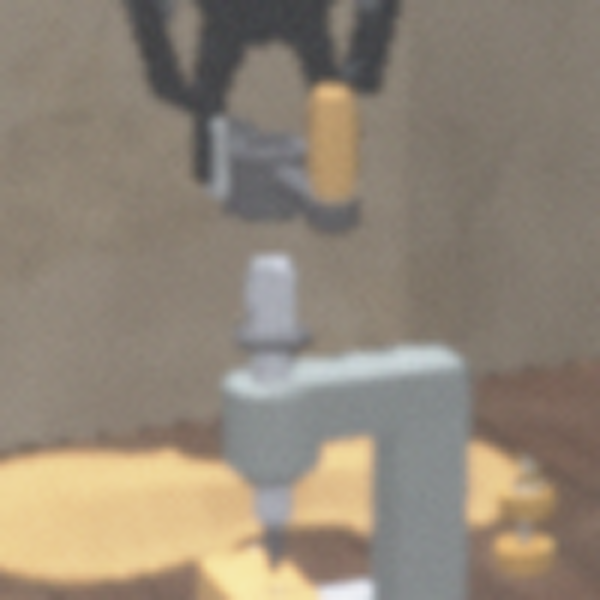

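View pics/t10z.png

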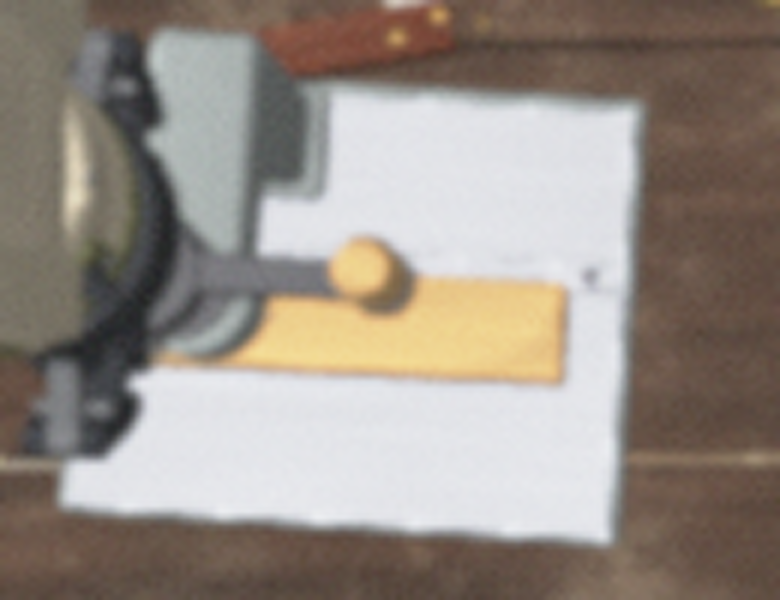

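Request:
{"op": "send_rows", "data": {"motion": [[[0,0,0.012],0,0.04],[[0,0,0.022],0,0.04],[[0,0,0.022],0,0.04]]}}

```text
clock: 17.45
tcp_pos: [0.5565, 0.0771, 0.2452]
tcp_rot: [[-0.998, 0.066, -0.004], [0.066, 0.998, 0.0], [0.004, -0.0, -1.0]]
ft_force: [-0.6, 0.4, -2.1]
gripper_width: 0.534
```

```bash
python3 - <<'E'
from h import *
s=read_state();print(s["tcp_pos"],s["ft_force"])
im=sum(vision.grab_frame("side").astype(float) for i in range(3))/3
cv2.imwrite("pics/s11.png",im[:,:,::-1].astype(np.uint8))
a=cv2.resize(im[145:195,230:280,::-1].astype(np.uint8),None,fx=12,fy=12,interpolation=cv2.INTER_CUBIC)
tp=s["tcp_pos"];R=np.array(s["tcp_rot"])
hub=tp+R[:,1]*.0004
for c,z in ((hub,tp[2]-.0076),(hub,tp[2]-.0076+.032)):
    uv=(proj("side",circ(c,.023,z))-[230,145]+.5)*12-.5
    cv2.polylines(a,[np.round(uv).astype(int).reshape(-1,1,2)],False,(0,0,255),1)
for y in (.0775,):
  for r,z in ((.012,.229),(.02,.2)):
    uv=(proj("side",circ((.5582,y),r,z))-[230,145]+.5)*12-.5
    cv2.polylines(a,[np.round(uv).astype(int).reshape(-1,1,2)],False,(255,0,255),1)
cv2.imwrite("pics/s11z.png",a)
E
```

```text
[0.55654445 0.07711995 0.24516744] [-0.62897444  0.38691352 -2.12583836]
```

View pics/s11z.png

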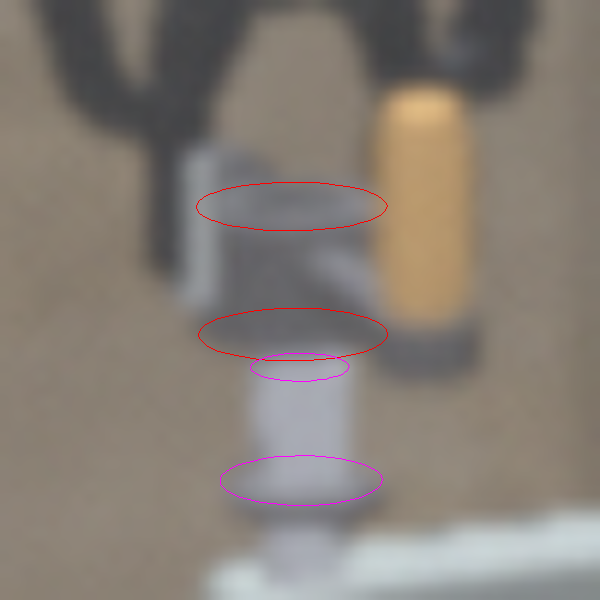

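Request:
{"op": "send_rows", "data": {"motion": [[[-0.0017,0,0.0],0,0.04],[[-0.0017,0,0.0015],0,0.04],[[-0.0017,0,0.003],0,0.04],[[-0.0017,0,0.0045],0,0.04],[[-0.0017,0,0.006],0,0.04],[[-0.0017,0,0.006],0,0.04]]}}

```text
clock: 18.2
tcp_pos: [0.5594, 0.0773, 0.2413]
tcp_rot: [[-0.998, 0.066, -0.001], [0.066, 0.998, 0.0], [0.001, 0.0, -1.0]]
ft_force: [-0.6, -0.9, -1.6]
gripper_width: 0.531
```

Request:
{"op": "send_rows", "data": {"motion": [[[0,0,0.001],0,0.04],[[0,0,0.002],0,0.04],[[0,0,0.003],0,0.04],[[0,0,0.003],0,0.04]]}}

```text
clock: 18.6
tcp_pos: [0.5595, 0.0773, 0.2384]
tcp_rot: [[-0.998, 0.066, -0.0], [0.066, 0.998, 0.0], [0.0, 0.0, -1.0]]
ft_force: [0.8, -0.7, -2.1]
gripper_width: 0.532
```

Request:
{"op": "send_rows", "data": {"motion": [[[0.001,0,0.0],0,0.04],[[0.001,0,0.001],0,0.04],[[0.001,0,0.002],0,0.04],[[0.001,0,0.003],0,0.04],[[0.001,0,0.004],0,0.04]]}}

```text
clock: 19.1
tcp_pos: [0.5586, 0.0773, 0.2345]
tcp_rot: [[-0.998, 0.066, -0.0], [0.066, 0.998, 0.0], [0.0, 0.0, -1.0]]
ft_force: [-0.5, 0.7, -1.8]
gripper_width: 0.529
```

Request:
{"op": "send_rows", "data": {"motion": [[[0,0,0.001],0,0.04],[[0,0,0.002],0,0.04],[[0,0,0.003],0,0.04],[[0,0,0.003],0,0.04]]}}

```text
clock: 19.5
tcp_pos: [0.5585, 0.0774, 0.2314]
tcp_rot: [[-0.998, 0.066, -0.0], [0.066, 0.998, 0.0], [0.0, 0.0, -1.0]]
ft_force: [-0.2, -1.0, -0.8]
gripper_width: 0.534
```

Request:
{"op": "send_rows", "data": {"motion": [[[0,0,0.003],0,0.04],[[0,0,0.006],0,0.04],[[0,0,0.009],0,0.04],[[0,0,0.012],0,0.04],[[0,0,0.015],0,0.04],[[0,0,0.018],0,0.04],[[0,0,0.0205],0,0.04],[[0,0,0.0215],0,0.04],[[0,0,0.0215],0,0.04]]}}

```text
clock: 20.4
tcp_pos: [0.5585, 0.0773, 0.2099]
tcp_rot: [[-0.998, 0.066, -0.0], [0.066, 0.998, 0.0], [0.0, 0.0, -1.0]]
ft_force: [0.4, 0.3, -2.4]
gripper_width: 0.533
```

```bash
python3 - <<'E'
from h import *
s=read_state();print(s["tcp_pos"],s["ft_force"],s["torque"])
im=grab("side","s12");im2=grab("top","t12")
a=cv2.resize(im[140:200,225:285,::-1],None,fx=10,fy=10,interpolation=cv2.INTER_CUBIC);cv2.imwrite("pics/s12z.png",a)
E
```

```text
[0.55847884 0.07733119 0.20990446] [ 0.41328543  0.2714715  -2.41507424] [0.01672574 0.03724476 0.01694656]
```

View pics/s12z.png

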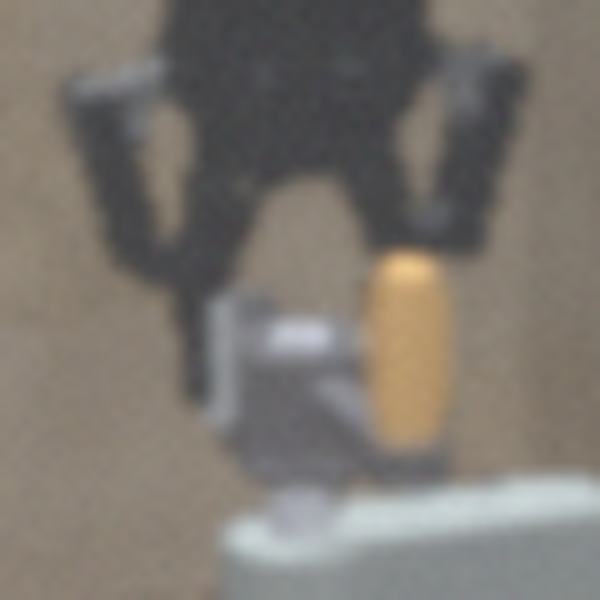

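Request:
{"op": "send_rows", "data": {"motion": [[[0,0,0.0007],0,0.04],[[0,0,0.0015],0,0.04],[[0,0,0.002],0,0.04],[[0,0,0.002],0,0.04]]}}

```text
clock: 20.9
tcp_pos: [0.5585, 0.0773, 0.208]
tcp_rot: [[-0.998, 0.066, -0.0], [0.066, 0.998, 0.0], [0.0, 0.0, -1.0]]
ft_force: [-0.0, 0.4, -2.4]
gripper_width: 0.529
```

Request:
{"op": "send_rows", "data": {"motion": [[[0,0,0.0005],0,0.04],[[0,0,0.001],0,0.04],[[0,0,0.001],0,0.04]]}}

```text
clock: 21.2
tcp_pos: [0.5585, 0.0774, 0.207]
tcp_rot: [[-0.998, 0.066, -0.0], [0.066, 0.998, 0.0], [0.0, 0.0, -1.0]]
ft_force: [-0.8, -0.0, -2.4]
gripper_width: 0.526
```

Request:
{"op": "send_rows", "data": {"motion": [[[0,0,0.0005],0,0.04],[[0,0,0.001],0,0.04],[[0,0,0.001],0,0.04]]}}

```text
clock: 21.5
tcp_pos: [0.5586, 0.0773, 0.2067]
tcp_rot: [[-0.998, 0.066, 0.001], [0.066, 0.998, 0.0], [-0.001, 0.0, -1.0]]
ft_force: [-2.2, -0.0, 2.0]
gripper_width: 0.531
```

Request:
{"op": "send_rows", "data": {"motion": [[[0,0,0.0005],0,0.04],[[0,0,0.001],0,0.04],[[0,0,0.001],0,0.04]]}}

```text
clock: 21.8
tcp_pos: [0.5587, 0.0773, 0.2066]
tcp_rot: [[-0.998, 0.066, 0.002], [0.066, 0.998, -0.0], [-0.002, 0.0, -1.0]]
ft_force: [-3.3, -0.9, 9.3]
gripper_width: 0.53
```

Request:
{"op": "send_rows", "data": {"motion": [[[0,0,-0.001],0,0.045],[[0,0,-0.001],0,0.055],[[0,0,-0.001],0,0.065],[[0,0,-0.001],0,0.075],[[0,0,-0.001],0,0.075],[[0,0,-0.02],0,0.075],[[0,0,-0.06],0,0.075],[[0,0,-0.095],0,0.06],[[0,-0.03,-0.1],0,0.05],[[0,-0.06,-0.1],0,0.045],[[0,-0.085,-0.1],0,0.045],[[0,-0.085,-0.1],0,0.045]]}}

```text
clock: 23.0
tcp_pos: [0.5531, -0.01, 0.305]
tcp_rot: [[-0.998, 0.069, 0.0], [0.069, 0.998, -0.001], [-0.0, -0.001, -1.0]]
ft_force: [0.2, -0.6, -0.3]
gripper_width: 0.53
```

```bash
python3 - <<'E'
from h import *
s=read_state();print(s["tcp_pos"],s["ft_force"],s["clock"],np.arctan2(s["tcp_rot"][1,0],s["tcp_rot"][0,0]))
im=grab("side","s13");im2=grab("top","t13")
a=cv2.resize(im[150:250,210:310,::-1],None,fx=6,fy=6,interpolation=cv2.INTER_CUBIC);cv2.imwrite("pics/s13z.png",a)
a=cv2.resize(im2[145:245,170:300,::-1],None,fx=6,fy=6,interpolation=cv2.INTER_CUBIC);cv2.imwrite("pics/t13z.png",a)
E
```

```text
[ 0.55305833 -0.01001299  0.30504047] [ 0.2488976  -0.55289676 -0.33924793] 23.0 3.0724699221040517
```

View pics/s13z.png

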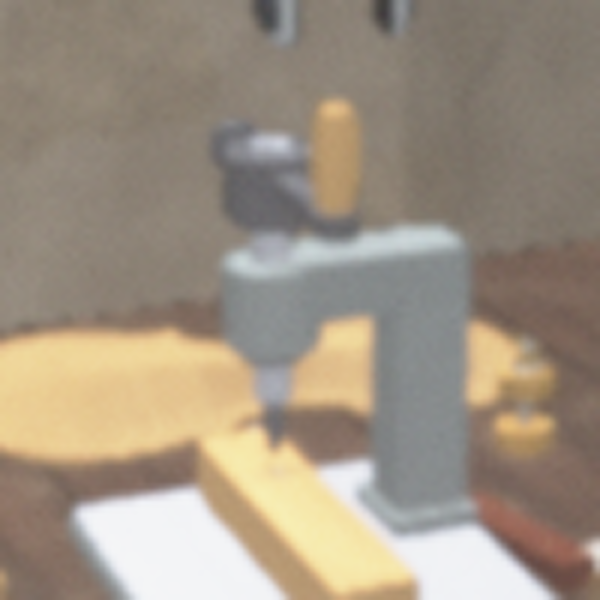

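View pics/t13z.png

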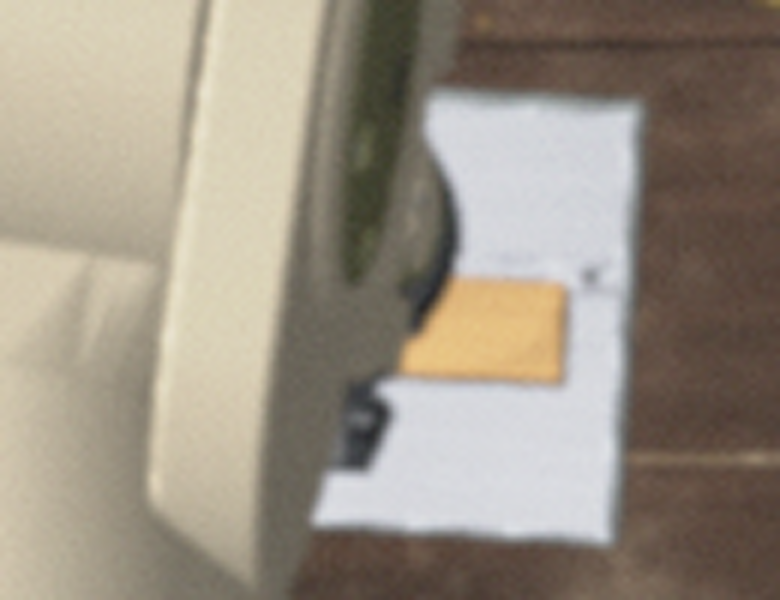

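```bash
python3 - <<'E'
from h import *
im=sum(vision.grab_frame("side").astype(float) for i in range(12))/12
np.save("s14.npy",im)
a=cv2.resize(im[215:240,240:275,::-1],None,fx=20,fy=20,interpolation=cv2.INTER_CUBIC)
a=np.clip((a-90)*1.6,0,255).astype(np.uint8)
ax=np.array([.5586,.0777,-.0655])
for dy,c in ((0,(0,0,255)),(-.002,(255,0,0)),(.002,(0,160,0))):
    uv=(proj("side",T(ax,circ((.001,dy),.005,.058)))-[240,215]+.5)*20-.5
    cv2.polylines(a,[np.round(uv).astype(int).reshape(-1,1,2)],False,c,1)
uv=(proj("side",T(ax,[[0,0,.068]]))-[240,215]+.5)*20-.5;print(uv)
cv2.circle(a,tuple(int(q) for q in uv[0]),3,(0,0,255),-1)
cv2.imwrite("pics/s14z.png",a)
G=im@np.array([.2,.4,.4]);hp=cv2.GaussianBlur(G,(0,0),.5)
b=cv2.resize(im[215:240,240:275,::-1],None,fx=20,fy=20,interpolation=cv2.INTER_CUBIC)
b=np.clip((b-[60,90,110])*1.6,0,255).astype(np.uint8);cv2.imwrite("pics/s14y.png",b)
np.set_printoptions(linewidth=200);print(im[222:234,249:264,2].astype(int)); print(im[222:234,249:264,0].astype(int))
E
```

```text
[[312.98956625 215.18163322]]
[[150 155 163 168 155 131 115 111 110 107 103 101  99  98  97]
 [163 166 168 167 158 139 122 121 125 120 110 106 103  99  99]
 [169 169 167 167 161 145 130 134 144 137 121 109 104 100 100]
 [171 170 168 168 165 155 144 149 158 152 137 119 107 104 102]
 [172 172 170 169 167 163 159 162 163 161 153 137 119 112 112]
 [172 172 171 170 167 163 164 168 164 162 160 153 140 140 155]
 [171 173 173 171 168 163 164 169 165 159 160 160 159 171 203]
 [162 170 171 170 167 166 165 167 166 164 164 163 164 179 211]
 [148 163 172 174 172 171 170 170 169 168 167 165 165 171 192]
 [131 150 167 175 177 176 173 172 170 170 169 167 165 166 172]
 [119 134 153 170 177 178 176 174 172 172 170 169 168 164 165]
 [115 121 136 155 172 177 177 176 174 173 171 171 169 166 164]]
[[237 239 242 242 233 188 135 129 144 146 139 135 132 130 129]
 [244 245 245 245 240 212 156 160 186 178 155 142 136 132 130]
 [246 246 246 245 243 225 186 201 225 218 184 153 139 134 132]
 [246 246 246 246 244 238 225 231 240 238 220 180 150 138 135]
 [246 246 246 246 245 243 241 242 243 243 237 216 177 152 145]
 [246 246 246 246 245 242 241 242 242 242 241 234 217 191 180]
 [246 246 246 245 244 241 236 237 239 240 241 241 238 229 223]
 [243 245 246 245 244 243 240 240 242 243 243 244 243 241 238]
 [235 244 246 246 246 246 245 244 244 245 245 244 244 244 243]
 [217 237 245 246 247 246 246 246 246 246 245 245 244 244 244]
 [195 220 240 246 247 247 246 246 246 246 246 245 245 244 244]
 [185 197 222 241 246 247 247 246 246 246 246 246 245 245 244]]
```

View pics/s14z.png

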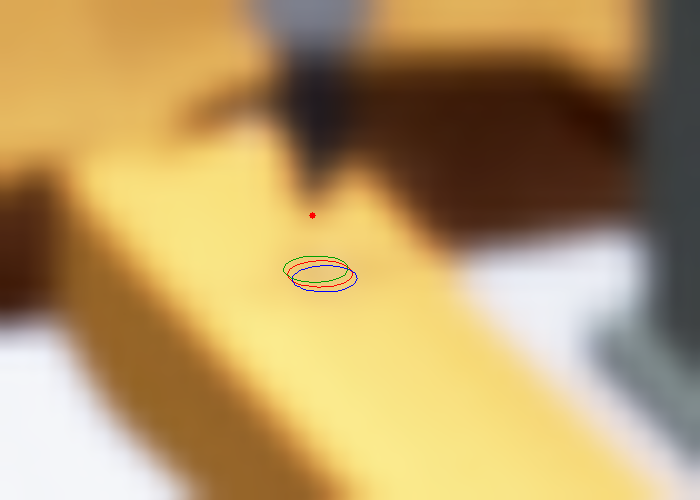

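View pics/s14y.png

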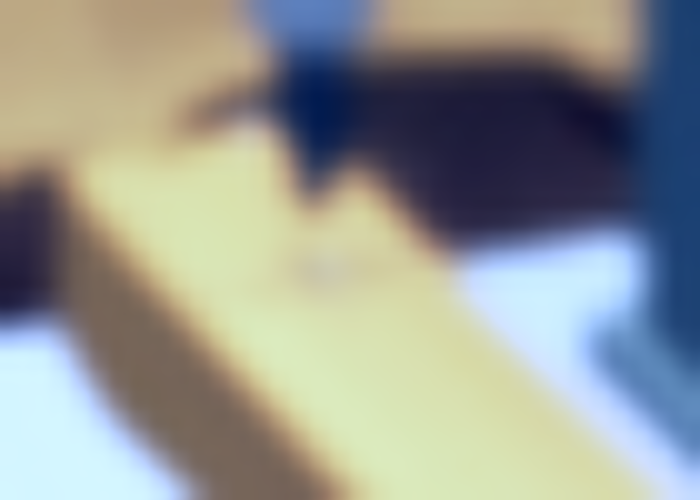

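Request:
{"op": "send_rows", "data": {"motion": [[[0,0.0025,0.01],0,0.045],[[0,0.0025,0.025],0,0.045],[[0,0.0025,0.04],0,0.045],[[0,0.0025,0.055],0,0.045],[[0,0.0025,0.063],0,0.04],[[0,0.0025,0.063],0,0.035],[[0,0.0025,0.063],0,0.03],[[0,0.0025,0.063],0,0.028],[[0,0.0025,0.063],0,0.028]]}}

```text
clock: 24.6
tcp_pos: [0.5536, -0.005, 0.2429]
tcp_rot: [[-0.998, 0.066, 0.001], [0.066, 0.998, -0.0], [-0.001, -0.0, -1.0]]
ft_force: [0.4, 0.2, 0.1]
gripper_width: 0.33
```

```bash
python3 - <<'E'
from h import *
s=read_state();print(s["tcp_pos"],s["ft_force"],s["clock"],np.arctan2(s["tcp_rot"][1,0],s["tcp_rot"][0,0]),s["gripper_width"]*.0854)
im=grab("side","s15")
a=cv2.resize(im[130:230,210:310,::-1],None,fx=6,fy=6,interpolation=cv2.INTER_CUBIC);cv2.imwrite("pics/s15z.png",a)
E
```

```text
[ 0.55362123 -0.00503595  0.24286571] [0.38462304 0.19777718 0.07850746] 24.6 3.0759843142567926 0.028189921636354403
```

View pics/s15z.png

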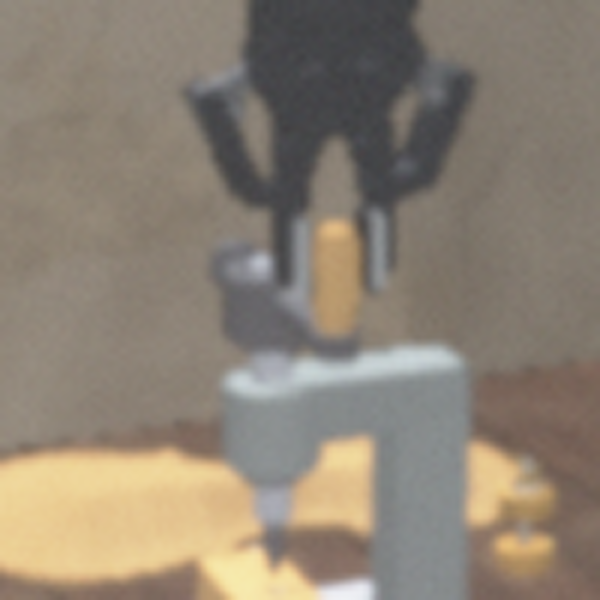

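Request:
{"op": "send_rows", "data": {"motion": [[[0.0068,-0.0012,0],0.08,0.028],[[0.0135,-0.0009,0],0.16,0.028],[[0.0202,0.0004,0],0.24,0.028],[[0.0267,0.0023,0.0005],0.32,0.028],[[0.0331,0.0047,0.001],0.4,0.028],[[0.0392,0.0076,0.002],0.48,0.028],[[0.0451,0.011,0.003],0.56,0.028],[[0.0508,0.0148,0.0037],0.64,0.028],[[0.056,0.0191,0.0045],0.72,0.028],[[0.061,0.0238,0.0053],0.8,0.028],[[0.061,0.0238,0.0053],0.8,0.028]]}}

```text
clock: 25.75
tcp_pos: [0.494, 0.0227, 0.2375]
tcp_rot: [[-0.648, 0.761, 0.001], [0.761, 0.648, -0.001], [-0.002, 0.001, -1.0]]
ft_force: [0.4, -1.9, -0.0]
gripper_width: 0.327
```

```bash
python3 - <<'E'
from h import *
s=read_state();print(s["tcp_pos"],s["ft_force"],s["clock"],np.arctan2(s["tcp_rot"][1,0],s["tcp_rot"][0,0]),s["gripper_width"]*.0854)
R=np.array(s["tcp_rot"]);print("tool force",R.T@s["ft_force"])
p=T([.5586,.0777,-.0655],[[-.085*np.sin(.8),-.085*np.cos(.8),.24]])[0];print("want",p, "d tool",R.T@(p-s["tcp_pos"]))
im=grab("side","s16")
a=cv2.resize(im[140:240,210:310,::-1],None,fx=6,fy=6,interpolation=cv2.INTER_CUBIC);cv2.imwrite("pics/s16z.png",a)
E
```

```text
[0.49395724 0.02269369 0.23754563] [ 0.36102108 -1.8600429  -0.04876284] 25.75 2.2760570616311604 0.027945269648840275
tool force [-1.65026281 -0.93087525  0.05076978]
want [0.49387934 0.02259794 0.24      ] d tool [-2.62606686e-05 -1.19842746e-04 -2.45440788e-03]
```

View pics/s16z.png

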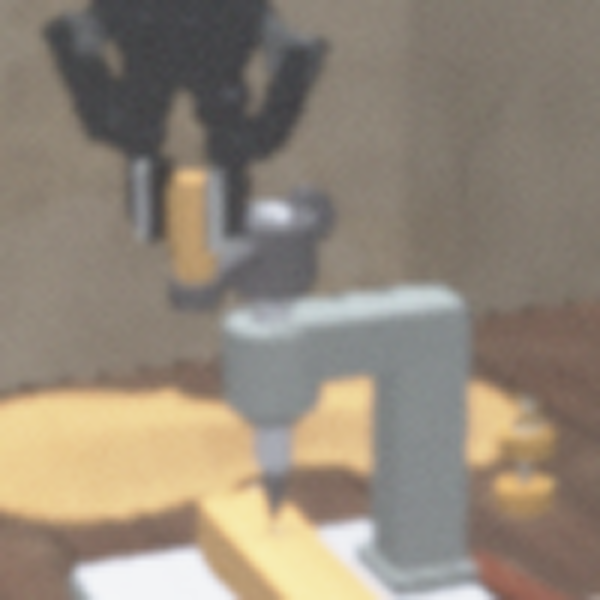

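Request:
{"op": "send_rows", "data": {"motion": [[[0.0068,0.0003,0.0008],0.08,0.028],[[0.0135,0.0011,0.0016],0.16,0.028],[[0.0202,0.0024,0.0024],0.24,0.028],[[0.0267,0.0043,0.0032],0.32,0.028],[[0.0331,0.0067,0.004],0.4,0.028],[[0.0392,0.0096,0.0048],0.48,0.028],[[0.0451,0.013,0.0056],0.56,0.028],[[0.0508,0.0168,0.0064],0.64,0.028],[[0.0547,0.02,0.007],0.7,0.028],[[0.0547,0.02,0.007],0.7,0.028]]}}

```text
clock: 26.8
tcp_pos: [0.4737, 0.0774, 0.2299]
tcp_rot: [[-0.007, 1.0, -0.0], [1.0, 0.007, -0.0], [-0.0, -0.0, -1.0]]
ft_force: [-0.7, -0.4, 0.8]
gripper_width: 0.332
```

Request:
{"op": "send_rows", "data": {"motion": [[[0.0034,0.0001,0.0004],0.04,0.028],[[0.0068,0.0003,0.0008],0.08,0.028],[[0.0085,0.0004,0.001],0.1,0.028],[[0.0085,0.0004,0.001],0.1,0.028]]}}

```text
clock: 27.2
tcp_pos: [0.474, 0.0857, 0.2288]
tcp_rot: [[0.093, 0.996, -0.0], [0.996, -0.093, -0.0], [-0.0, -0.0, -1.0]]
ft_force: [-1.5, -1.7, 2.0]
gripper_width: 0.324
```

```bash
python3 - <<'E'
from h import *
s=read_state();R=np.array(s["tcp_rot"]);print(s["tcp_pos"],"tool force",R.T@s["ft_force"])
d=s["tcp_pos"]-np.array([.5586,.0777,0]);a=np.arctan2(d[1],d[0]);print("phi",(-.0655-np.pi/2-a)%(2*np.pi),np.hypot(d[0],d[1]),"tool phi",3.076-np.arctan2(R[1,0],R[0,0]))
im=grab("side","s17")
a=cv2.resize(im[140:240,210:310,::-1],None,fx=6,fy=6,interpolation=cv2.INTER_CUBIC);cv2.imwrite("pics/s17z.png",a)
E
```

```text
[0.47404427 0.08566325 0.22884968] tool force [-1.86871099 -1.36840891 -1.98828109]
phi 1.5991968556567162 0.08492987813405592 tool phi 1.5984799820978879
```

View pics/s17z.png

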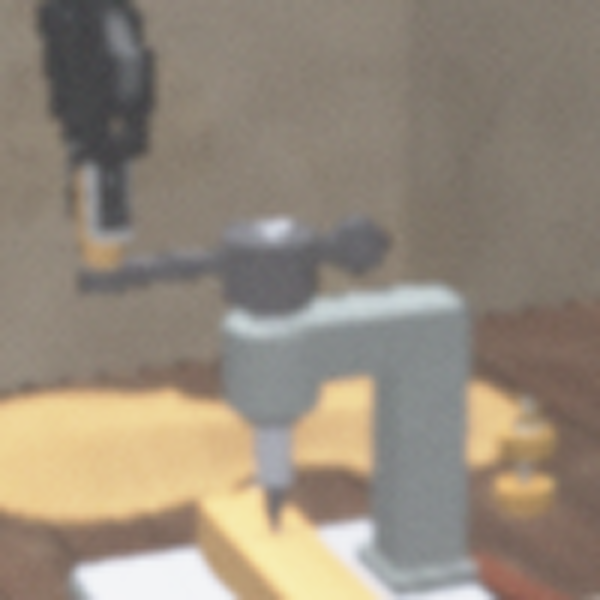

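Request:
{"op": "send_rows", "data": {"motion": [[[0.0034,0.0001,0.0004],0.04,0.028],[[0.0068,0.0003,0.0008],0.08,0.028],[[0.0068,0.0003,0.0008],0.08,0.028]]}}

```text
clock: 27.55
tcp_pos: [0.4749, 0.0926, 0.228]
tcp_rot: [[0.173, 0.985, -0.0], [0.985, -0.173, 0.0], [0.0, -0.0, -1.0]]
ft_force: [-1.0, -2.3, 0.8]
gripper_width: 0.328
```

Request:
{"op": "send_rows", "data": {"motion": [[[0.0034,0.0001,0.0004],0.04,0.028],[[0.0042,0.0001,0.0004],0.05,0.028],[[0.0042,0.0001,0.0004],0.05,0.028]]}}

```text
clock: 27.85
tcp_pos: [0.4757, 0.0966, 0.2276]
tcp_rot: [[0.221, 0.975, -0.0], [0.975, -0.221, -0.0], [-0.0, -0.0, -1.0]]
ft_force: [-1.1, -1.3, 1.4]
gripper_width: 0.327
```

Request:
{"op": "send_rows", "data": {"motion": [[[0.0034,0.0001,0],0.04,0.028],[[0.0042,0.0001,0],0.05,0.028],[[0.0042,0.0001,0],0.05,0.028]]}}

```text
clock: 28.15
tcp_pos: [0.4767, 0.1005, 0.2275]
tcp_rot: [[0.27, 0.963, -0.0], [0.963, -0.27, -0.001], [-0.001, -0.0, -1.0]]
ft_force: [-1.4, -3.3, 1.4]
gripper_width: 0.321
```

Request:
{"op": "send_rows", "data": {"motion": [[[0.0034,0.0001,0],0.04,0.028],[[0.0042,0.0001,0],0.05,0.028],[[0.0042,0.0001,0],0.05,0.028]]}}

```text
clock: 28.45
tcp_pos: [0.4777, 0.1036, 0.2275]
tcp_rot: [[0.319, 0.948, -0.001], [0.948, -0.319, -0.003], [-0.003, 0.0, -1.0]]
ft_force: [-1.9, -6.9, 1.9]
gripper_width: 0.331
```

Request:
{"op": "send_rows", "data": {"motion": [[[0.0034,0.0001,0],0.04,0.028],[[0.0034,0.0001,0],0.04,0.028]]}}

```text
clock: 28.65
tcp_pos: [0.4786, 0.1061, 0.2275]
tcp_rot: [[0.357, 0.934, -0.001], [0.934, -0.357, -0.004], [-0.005, 0.0, -1.0]]
ft_force: [-2.8, -9.2, 3.4]
gripper_width: 0.329
```

```bash
python3 - <<'E'
from h import *
s=read_state();R=np.array(s["tcp_rot"]);print(s["tcp_pos"],"tool force",R.T@s["ft_force"])
d=s["tcp_pos"]-np.array([.5586,.0777,0]);a=np.arctan2(d[1],d[0]);print("phi",(-.0655-np.pi/2-a)%(2*np.pi),np.hypot(d[0],d[1]),"tool phi",3.076-np.arctan2(R[1,0],R[0,0]))
im=grab("side","s18")
a=cv2.resize(im[140:240,210:310,::-1],None,fx=6,fy=6,interpolation=cv2.INTER_CUBIC);cv2.imwrite("pics/s18z.png",a)
E
```

```text
[0.4785611  0.1060955  0.22750683] tool force [-9.63253359  0.71083255 -3.3797887 ]
phi 1.846215370142179 0.08492662021952287 tool phi 1.8706124186672566
```

View pics/s18z.png

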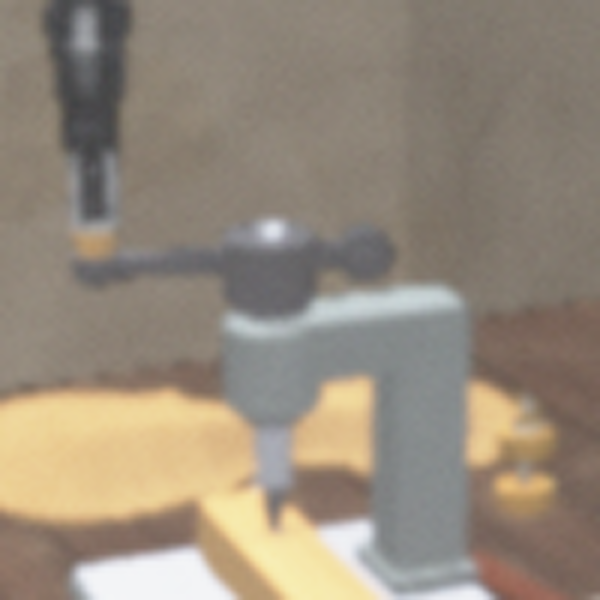

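Request:
{"op": "send_rows", "data": {"motion": [[[0.0034,0.0001,0],0.04,0.028],[[0.005,0.0001,0],0.06,0.028],[[0.005,0.0001,0],0.06,0.028]]}}

```text
clock: 29.0
tcp_pos: [0.4799, 0.1093, 0.2275]
tcp_rot: [[0.413, 0.911, -0.002], [0.911, -0.413, -0.008], [-0.008, 0.001, -1.0]]
ft_force: [-5.0, -15.1, 4.0]
gripper_width: 0.325
```

```bash
python3 - <<'E'
from h import *
s=read_state();R=np.array(s["tcp_rot"]);print(s["tcp_pos"],"tool force",R.T@s["ft_force"],"mom",s["torque"])
d=s["tcp_pos"]-np.array([.5586,.0777,0]);a=np.arctan2(d[1],d[0]);print("phi",(-.0655-np.pi/2-a)%(2*np.pi))
im=grab("side","s19")
a=load("s17")[150:240,230:300];b=im[150:240,230:300]
cv2.imwrite("pics/s19z.png",cv2.resize(np.hstack([a,b])[:,:,::-1],None,fx=5.6,fy=5.6,interpolation=cv2.INTER_CUBIC))
E
```

```text
[0.47992342 0.10930666 0.22748866] tool force [-15.8454684    1.65841827  -3.91718342] mom [-3.07197622  0.90872989  0.03640421]
phi 1.8872922674838026
```

View pics/s19z.png

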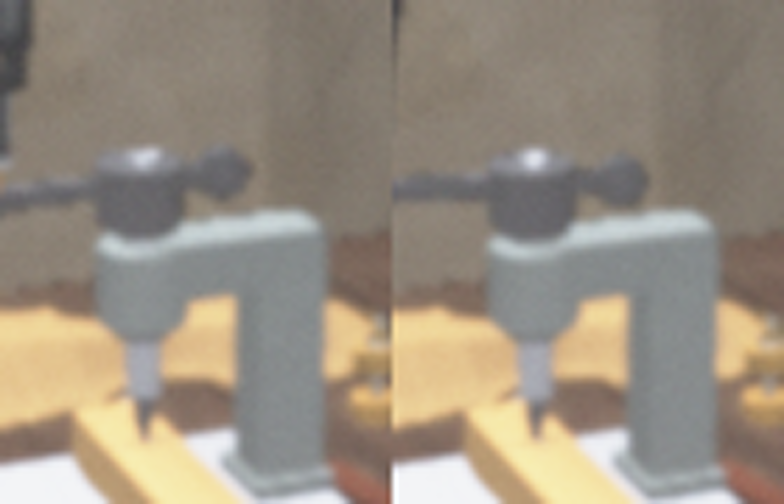

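Request:
{"op": "send_rows", "data": {"motion": [[[-0.0068,0.0003,0],-0.08,0.028],[[-0.0135,0.0011,0],-0.16,0.028],[[-0.0202,0.0024,0],-0.24,0.028],[[-0.0267,0.0043,0],-0.32,0.028],[[-0.0331,0.0067,0],-0.4,0.028],[[-0.0392,0.0096,0],-0.48,0.028],[[-0.0451,0.013,0],-0.56,0.028],[[-0.0508,0.0168,-0.0008],-0.64,0.028],[[-0.056,0.0211,-0.0016],-0.72,0.028],[[-0.061,0.0258,-0.0024],-0.8,0.028],[[-0.061,0.0258,-0.0024],-0.8,0.028]]}}

```text
clock: 30.15
tcp_pos: [0.4795, 0.0468, 0.2297]
tcp_rot: [[-0.367, 0.93, -0.0], [0.93, 0.367, 0.002], [0.002, 0.001, -1.0]]
ft_force: [-0.8, 1.7, -0.3]
gripper_width: 0.327
```

```bash
cat > st.py <<'E'
from h import *
s=read_state();R=np.array(s["tcp_rot"]);print(s["tcp_pos"],"tool force",R.T@s["ft_force"],s["clock"])
d=s["tcp_pos"]-np.array([.5586,.0777,0]);a=np.arctan2(d[1],d[0]);print("phi",(-.0655-np.pi/2-a+np.pi)%(2*np.pi)-np.pi,np.hypot(d[0],d[1]),"tool phi",(3.076-np.arctan2(R[1,0],R[0,0])+np.pi)%(2*np.pi)-np.pi)
E
python3 st.py
```

```text
[0.47946998 0.04684312 0.22974569] tool force [ 1.88021808 -0.11204953  0.27144617] 30.15
phi 1.1334822457838403 0.08493354266054919 tool phi 1.1290660566573871
```

Continue back.

Request:
{"op": "send_rows", "data": {"motion": [[[-0.0068,0.0003,-0.0008],-0.08,0.028],[[-0.0135,0.0011,-0.0016],-0.16,0.028],[[-0.0202,0.0024,-0.0024],-0.24,0.028],[[-0.0267,0.0043,-0.0032],-0.32,0.028],[[-0.0331,0.0067,-0.004],-0.4,0.028],[[-0.0392,0.0096,-0.0048],-0.48,0.028],[[-0.0451,0.013,-0.0056],-0.56,0.028],[[-0.0508,0.0168,-0.0064],-0.64,0.028],[[-0.056,0.0211,-0.0072],-0.72,0.028],[[-0.061,0.0258,-0.008],-0.8,0.028],[[-0.061,0.0258,-0.008],-0.8,0.028]]}}

```text
clock: 31.25
tcp_pos: [0.5256, -0.0003, 0.2375]
tcp_rot: [[-0.923, 0.386, -0.001], [0.386, 0.923, 0.001], [0.002, 0.001, -1.0]]
ft_force: [-1.3, 1.8, -0.8]
gripper_width: 0.33
```

```bash
python3 st.py; python3 - <<'E'
from h import *
im=grab("side","s20")
a=cv2.resize(im[140:240,210:310,::-1],None,fx=6,fy=6,interpolation=cv2.INTER_CUBIC);cv2.imwrite("pics/s20z.png",a)
E
```

```text
[ 5.25621570e-01 -2.79255543e-04  2.37490856e-01] tool force [1.87266937 1.1422924  0.77881587] 31.25
phi 0.3346014961662762 0.08466605668213369 tool phi 0.3305856970712133
```

View pics/s20z.png

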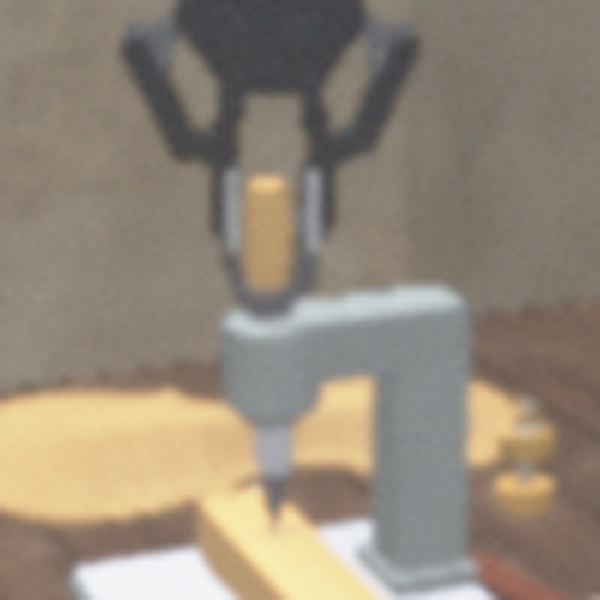

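Request:
{"op": "send_rows", "data": {"motion": [[[-0.0068,0.0003,-0.0008],-0.08,0.028],[[-0.0135,0.0011,-0.0016],-0.16,0.028],[[-0.0202,0.0024,-0.0024],-0.24,0.028],[[-0.0267,0.0043,-0.0032],-0.32,0.028],[[-0.0331,0.0067,-0.004],-0.4,0.028],[[-0.0392,0.0096,-0.0048],-0.48,0.028],[[-0.0422,0.0113,-0.0052],-0.52,0.028],[[-0.0422,0.0113,-0.0052],-0.52,0.028]]}}

```text
clock: 32.1
tcp_pos: [0.5686, -0.0065, 0.2428]
tcp_rot: [[-0.993, -0.122, -0.001], [-0.122, 0.993, -0.0], [0.001, 0.0, -1.0]]
ft_force: [-2.8, -0.3, -0.8]
gripper_width: 0.327
```

Request:
{"op": "send_rows", "data": {"motion": [[[-0.0034,0.0001,-0.0004],-0.04,0.028],[[-0.0051,0.0002,-0.0006],-0.06,0.028],[[-0.0051,0.0002,-0.0006],-0.06,0.028]]}}

```text
clock: 32.4
tcp_pos: [0.5737, -0.0058, 0.2435]
tcp_rot: [[-0.983, -0.182, -0.001], [-0.182, 0.983, 0.0], [0.001, 0.0, -1.0]]
ft_force: [-3.7, 0.3, -1.7]
gripper_width: 0.326
```

Request:
{"op": "send_rows", "data": {"motion": [[[-0.0034,0.0001,-0.0004],-0.04,0.028],[[-0.0051,0.0002,-0.0006],-0.06,0.028],[[-0.0051,0.0002,-0.0006],-0.06,0.028]]}}

```text
clock: 32.7
tcp_pos: [0.579, -0.0047, 0.2442]
tcp_rot: [[-0.971, -0.241, -0.0], [-0.241, 0.971, 0.0], [0.0, 0.0, -1.0]]
ft_force: [-3.1, -0.3, -1.9]
gripper_width: 0.326
```

```bash
python3 st.py
```

```text
[ 0.57902996 -0.00471051  0.24424822] tool force [3.05874539 0.48439265 1.88062215] 32.7
phi -0.30850578718507116 0.08490509471288693 tool phi -0.30907521119133463
```

Request:
{"op": "send_rows", "data": {"motion": [[[-0.0034,0.0001,0],-0.04,0.028],[[-0.0051,0.0002,0],-0.06,0.028],[[-0.0051,0.0002,0],-0.06,0.028]]}}

```text
clock: 33.0
tcp_pos: [0.5828, -0.0036, 0.2442]
tcp_rot: [[-0.954, -0.299, -0.002], [-0.299, 0.954, -0.001], [0.003, 0.0, -1.0]]
ft_force: [-6.2, -1.4, 0.5]
gripper_width: 0.326
```

Request:
{"op": "send_rows", "data": {"motion": [[[-0.0034,0.0001,0],-0.04,0.028],[[-0.0051,0.0002,0],-0.06,0.028],[[-0.0051,0.0002,0],-0.06,0.028]]}}

```text
clock: 33.3
tcp_pos: [0.5861, -0.0024, 0.2441]
tcp_rot: [[-0.935, -0.355, -0.005], [-0.355, 0.935, -0.002], [0.006, 0.0, -1.0]]
ft_force: [-10.2, -3.4, 2.1]
gripper_width: 0.325
```

```bash
python3 st.py; python3 - <<'E'
from h import *
im=grab("side","s21")
a=load("s13")[150:240,230:300];b=im[150:240,230:300]
cv2.imwrite("pics/s21z.png",cv2.resize(np.hstack([a,b])[:,:,::-1],None,fx=5.6,fy=5.6,interpolation=cv2.INTER_CUBIC))
E
```

```text
[ 0.58611099 -0.00238101  0.24411058] tool force [10.79049431  0.47847336 -2.00368375] 33.3
phi -0.3964078108102731 0.08467480890165222 tool phi -0.42845639358146137
```

View pics/s21z.png

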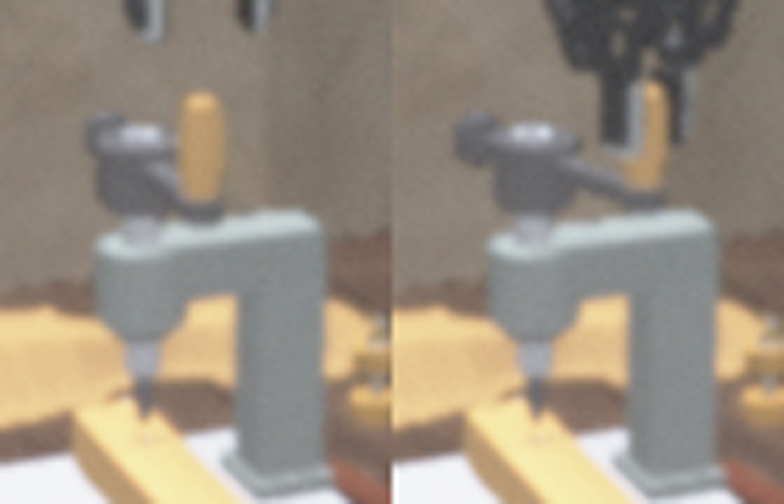

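Request:
{"op": "send_rows", "data": {"motion": [[[0.004,0,0],0.03,0.028],[[0.0075,0,0],0.06,0.028],[[0.0075,0,0],0.06,0.04],[[0.0075,0,0],0.06,0.045],[[0.0075,0,-0.01],0.06,0.05],[[0.0075,0,-0.04],0.06,0.05],[[0.0075,0,-0.08],0.06,0.05],[[0.0075,-0.04,-0.1],0.06,0.05],[[0.01,-0.09,-0.1],0.06,0.05],[[0.05,-0.12,-0.1],0.06,0.05],[[0.1,-0.12,-0.1],0.06,0.05],[[0.15,-0.12,-0.1],0.06,0.05],[[0.18,-0.12,-0.1],0.06,0.05],[[0.18,-0.12,-0.1],0.06,0.05],[[0.18,-0.12,-0.1],0.06,0.05]]}}

```text
clock: 34.85
tcp_pos: [0.4636, -0.1783, 0.3457]
tcp_rot: [[-0.954, -0.299, 0.003], [-0.299, 0.954, -0.001], [-0.002, -0.002, -1.0]]
ft_force: [1.0, -0.9, 0.7]
gripper_width: 0.586
```

```bash
python3 st.py; python3 - <<'E'
from h import *
im=grab("side","s22");it=grab("top","t22")
cv2.imwrite("pics/s22z.png",cv2.resize(im[150:330,210:400,::-1],None,fx=3.3,fy=3.3,interpolation=cv2.INTER_CUBIC))
cv2.imwrite("pics/t22z.png",cv2.resize(it[100:300,160:410,::-1],None,fx=3,fy=3,interpolation=cv2.INTER_CUBIC))
R=rect(-.022,.022,-.1,.1,.058)
p=edgefit({"side":im},[("side",R[i],R[(i+1)%4]) for i in range(4)],[.556,.037,-.065],rng=3,wgray=(0,0,1))
p=edgefit({"top":it},[("top",R[i],R[(i+1)%4]) for i in range(4)],[.556,.037,-.065],rng=3,wgray=(0,0,1))
E
```

```text
[ 0.46359449 -0.17834044  0.34566968] tool force [-0.67869185 -1.15870805 -0.68542113] 34.85
phi 0.2898090311587991 0.2730984345586502 tool phi -0.3687517987207567
pose [ 0.5549  0.0376 -0.0567] res per seg [(np.int64(0), 25, 0.24), (np.int64(1), 25, 0.49), (np.int64(2), 22, 0.5), (np.int64(3), 25, 0.25)]
pose [ 0.5554  0.038  -0.0562] res per seg [(np.int64(0), 25, -0.25), (np.int64(1), 22, -0.38), (np.int64(2), 20, 0.0), (np.int64(3), 25, -0.25)]
```

View pics/s22z.png

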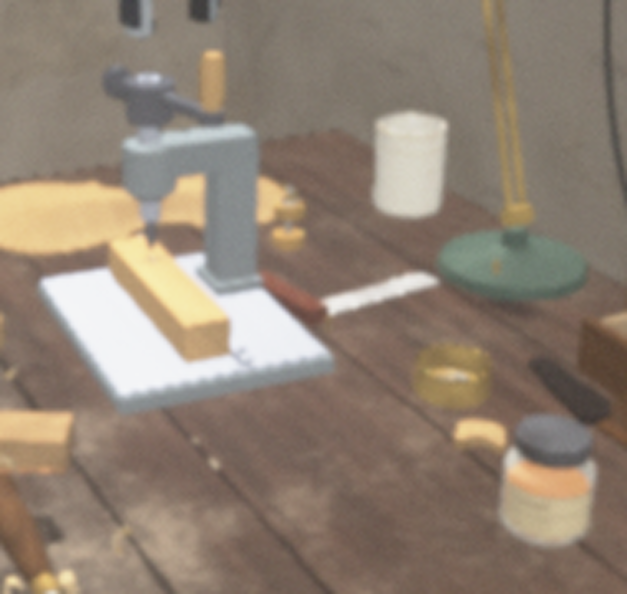

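View pics/t22z.png

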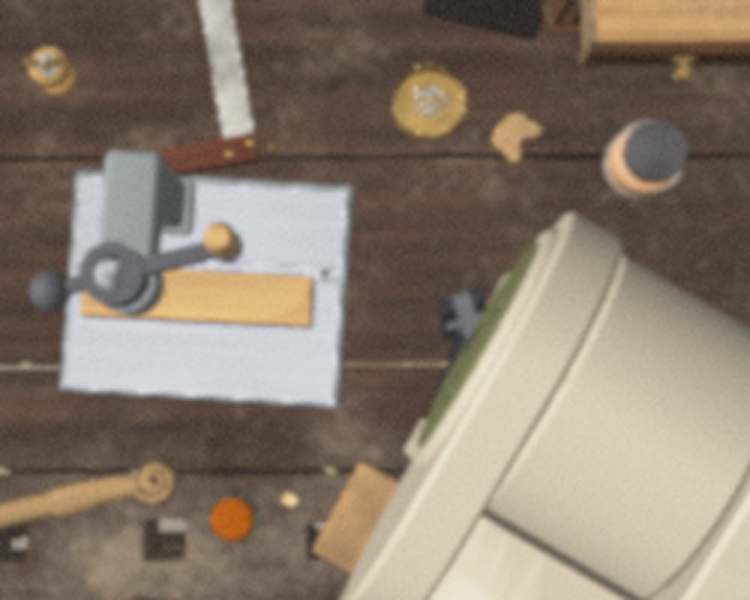

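```bash
python3 - <<'E'
from station import ticket
print(ticket.job_done())
E
```

```text
the job is handed in; nothing more can be done
None
```

I punched the bar, turned the crank handle fully back and left it on the spindle, and handed the job in at about 35 s of the 72 s allowed.

**Bar:**
- I slid it on the table in a grip and let go. The first slide had stopped about 3.5 mm short of the fence, so I then pushed it against the fence with closed fingers.
- The top camera put it within about 0.001 rad of the table edges. With the handle on, it read −0.056 rad against −0.066 before, but the handle arm crosses one bar edge in that view. The side camera showed no shift.
- In the side view the mark lay within about 1 mm of the point below the punch. The position along the bar rests on the cameras alone, to about ±1 mm.

**Handle:** It went onto the shaft with almost no resistance. It bottomed on the collar at the expected height, with a 9 N push back. The shaft end shows above the hub.

**Turning:** Clockwise, the force at the knob rose to 16 N, which I took as the lower stop, and the punch bore on the mark. Turning back, it rose to 11 N at the upper stop, and the punch is up where it started.

**At hand-in:** The handle was on the spindle, the arm was clear with no contact force, and the bystanders in view looked undisturbed. The handle rests about 0.35 rad counter-clockwise of its nominal direction, mostly within its play.

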